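# Ready the battery-lit egg stand for the buffet

### The arm

A 6-joint arm with a two-finger parallel gripper is mounted at the origin on the work surface. World frame = base frame: x ahead of the robot, y to its left, z up, the work surface at z = 0. Lengths are in m, angles in rad, forces in N, time in s.
With the tool pointing down it reaches from about 0.325 to 0.775 m from the base axis. Payload 5.5 kg.
Tool frame: the origin (TCP) lies on the centre line of the jaws, within the pads' length; the fingertips stand 22 mm ahead of it and the grasp point (between the pads) lies 3 mm ahead of it; z points along the fingers, y is the direction in which the jaws open and shut (so a half turn about z gives the same grasp; the last joint's range is limited). The gripper opens to 88 mm and grips with 3 to 60 N. Pads are 20 mm wide; open, the fingers measure 115 mm over their backs; the gripper's body (75 mm by 178 mm) begins 61 mm behind the grasp point.
Start: joints at [-1.341, 0.091, 1.231, -0, 1.82, -0.057], TCP at [0.17, -0.576, 0.245] pointing down, gripper open.
Joint ranges: [-2.87, 2.87], [-0.86, 2.18], [0.17, 2.46], [-1.51, 4.65], [0.06, 2.69], [-2.65, 2.65]. Speed limits (rad/s): [2.57, 2.57, 3.01, 3.14, 3.14, 3.14].

### API

Orientations are given as a unit quaternion [w, x, y, z].
In Python, from rig import robot, cams gives the robot as it stands. The module is installed in compiled form; this text tells all that it offers.
- The arm moves only by the tool servo_tool, never from a script. Its argument "deltas" is one flat list of numbers, 7 for each row, row after row: the shift along the tool's x, y, z in mm, then the turn, a rotation vector about the tool's x, y, z in degrees, then the closure, from -1 (fully open) to 1 (shut). A call has 1 to 12 rows; each row is the pose to reach, as a shift and turn from the pose commanded when the call began, along the tool's axes at that moment; what a row does not reach only later rows make up. A row lasts 1/8 s, in which the tool goes at most 62.5 mm and 10.7 degrees, less where a joint would pass 70% of its speed; a pose out of reach is approached as far as the arm can. A call with a gripper value outside its range is refused whole. The fingers move at their own pace and stop on an object; the grip force is fixed at half the most. Time passes only in rows, so rows that repeat a pose let the fingers close. It gives the time, the measured TCP pose, the force and the opening at its end, in the units of the state.
- robot.sense(): the state, without advancing time (a new reading comes with each control period).
- cams.grab_frame(name): name is "side" or "top"; returns a dict with "frame" (400x640x3 uint8, red, green, blue), "intrinsics" (3x3 intrinsics, pixels), "dist_coeffs" ([k1, k2, p1, p2, k3] as OpenCV has them; the pictures are not rectified), "position" and "rotation" of the camera in the world. Camera axes: x right, y down, z forward; pixel columns grow to the right and rows downward; lengths in m; the calibration is good to about 2 mm. A picture is of the moment at which its call begins. There is no depth.
- robot.close_job(): hands the job in, once; it reports no verdict.
The state is a dict: "t": time; "joint_positions": joint angles; "joint_velocities": joint speeds; "effort": joint torques, N m; "tool_pos": TCP position; "eef_rot": TCP orientation; "force": force on the tool from outside, world axes, zero at the start; "ft_torque": the same for the moment, N m; "grip_width": finger opening in m.
Only numpy, scipy, OpenCV 4.12 (cv2) and the standard library are available. Lean on these libraries where they do the work, as an engineer would, in place of code of your own. Each camera call takes 0.05 s, during which the arm holds its last target. There are 200 camera calls.

### The job

Get the buffet egg stand ready: fit both battery cells into its two bays, each with its flat tail against the coil spring and its stud end brought down past the brass lip so that it sits fully home under it, and stand every egg from the tray upright, big end down, in a cup of its own on the stand. Only when all of that is in place, slide the orange switch fully to the left to turn the stand on. Do not let an egg fall onto the worktop, and leave the mug, jars and spoon where they are.

Things in the scene. Friction and masses are not known exactly. Their poses are not given: they have to be found in the camera images.
- cell1_mid (a point): battery cell 1 (D size): blue, in an eight-sided sleeve (34 mm across flats, so it hardly rolls) with a copper-coloured band near its stud, 62 mm long overall, 140 g, lying on the worktop. The last 5 mm at the + end is a steel stud 10 mm thick, the tail is flat. This point is the middle of the overall length, on the axis (17 mm above the worktop when lying). Its x axis runs along the cell towards the stud
- cell1_stud (a point): outer end of the stud (+ end) of battery cell 1, on the axis, 31 mm from the cell's middle
- cell2_mid (a point): battery cell 2 (D size): blue, in an eight-sided sleeve (34 mm across flats, so it hardly rolls) with a copper-coloured band near its stud, 62 mm long overall, 140 g, lying on the worktop. The last 5 mm at the + end is a steel stud 10 mm thick, the tail is flat. This point is the middle of the overall length, on the axis (17 mm above the worktop when lying). Its x axis runs along the cell towards the stud
- cell2_stud (a point): outer end of the stud (+ end) of battery cell 2, on the axis, 31 mm from the cell's middle
- bayA_mid (a point): left battery bay (both alike; details under the right bay and stand): where a seated cell's middle lies, 45.4 mm above the worktop, 20.4 mm above the deck. Axes as the stand's: cell along y, stud towards +y. It rests on two rails (5.4 mm high, within 13 mm either side of the axis), sides open for fingers. +y end: brass contact plate, face 31 mm from this point, top 12.5 mm above the axis
- bayB_mid (a point): right battery bay, as the left. Lip: juts 3.5 mm from the contact plate over the stud, 9 to 12.5 mm above the axis. -y end: steel plate on a coil spring, 24 mm wide, from 9 mm below to 17 mm above the axis; face 28 mm from this point when free (a seated cell keeps it 3 mm pressed); can be pressed 14.5 mm along -y; 1.8 N to start, then 0.35 N per mm
- cup1 (a point): brass egg cup 1 of 5 in the row along the stand's far half (cup 1 leftmost, 65 mm apart): centre of the ring's top edge, 39 mm above the worktop. Ring 32 mm inside, 39 mm outside, 14 mm high. An egg standing in it has its centre 21.6 mm above this point, its lowest point 6.9 mm below it
- cup2 (a point): brass egg cup 2 of 5 in the row along the stand's far half (cup 1 leftmost, 65 mm apart): centre of the ring's top edge, 39 mm above the worktop. Ring 32 mm inside, 39 mm outside, 14 mm high. An egg standing in it has its centre 21.6 mm above this point, its lowest point 6.9 mm below it
- cup3 (a point): brass egg cup 3 of 5 in the row along the stand's far half (cup 1 leftmost, 65 mm apart): centre of the ring's top edge, 39 mm above the worktop. Ring 32 mm inside, 39 mm outside, 14 mm high. An egg standing in it has its centre 21.6 mm above this point, its lowest point 6.9 mm below it
- cup4 (a point): brass egg cup 4 of 5 in the row along the stand's far half (cup 1 leftmost, 65 mm apart): centre of the ring's top edge, 39 mm above the worktop. Ring 32 mm inside, 39 mm outside, 14 mm high. An egg standing in it has its centre 21.6 mm above this point, its lowest point 6.9 mm below it
- cup5 (a point): brass egg cup 5 of 5 in the row along the stand's far half (cup 1 leftmost, 65 mm apart): centre of the ring's top edge, 39 mm above the worktop. Ring 32 mm inside, 39 mm outside, 14 mm high. An egg standing in it has its centre 21.6 mm above this point, its lowest point 6.9 mm below it
- egg1_mid (a point): hen's egg 1 (brown to cream), 44 mm wide, 57 mm tall, 60 g, standing big end down in a ring of the egg tray; three to five eggs are present. This point is its centre, half-way up (28.5 mm above its lowest point); it is widest 6.5 mm below this point. Its z axis runs from big to small end (up at the start)
- egg2_mid (a point): hen's egg 2 (brown to cream), 44 mm wide, 57 mm tall, 60 g, standing big end down in a ring of the egg tray; three to five eggs are present. This point is its centre, half-way up (28.5 mm above its lowest point); it is widest 6.5 mm below this point. Its z axis runs from big to small end (up at the start)
- egg3_mid (a point): hen's egg 3 (brown to cream), 44 mm wide, 57 mm tall, 60 g, standing big end down in a ring of the egg tray; three to five eggs are present. This point is its centre, half-way up (28.5 mm above its lowest point); it is widest 6.5 mm below this point. Its z axis runs from big to small end (up at the start)
- egg4_mid (a point): hen's egg 4 (brown to cream), 44 mm wide, 57 mm tall, 60 g, standing big end down in a ring of the egg tray; three to five eggs are present. This point is its centre, half-way up (28.5 mm above its lowest point); it is widest 6.5 mm below this point. Its z axis runs from big to small end (up at the start)
- egg5_mid (a point): hen's egg 5 (brown to cream), 44 mm wide, 57 mm tall, 60 g, standing big end down in a ring of the egg tray; three to five eggs are present. This point is its centre, half-way up (28.5 mm above its lowest point); it is widest 6.5 mm below this point. Its z axis runs from big to small end (up at the start)
- stand: egg stand, fixed: wooden deck 180 (x) by 340 mm (y), 25 mm high; origin under its centre; x points away from the robot, y to its left, give or take yaw. Cups 50 mm beyond the centre, bays and switch 45 mm before it. To enter a bay a cell must push its spring plate in 7 mm or more (9 to 11 is comfortable) while level, axis 20 mm above its seat, or stud end high, then go down; let go, it slides under the lip
- tray: cardboard egg tray, fixed, 150 mm (x) by 195 mm (y), 12 mm thick; origin under its centre. Six upright rings (same size as the cups, top 26 mm above the worktop) in two rows of three, 78 mm apart along x, 62 mm along y; the eggs stand in some of them, centre 47.6 mm above the worktop
- switch (a joint): slide switch of the stand: 0 = off (as found), 0.040 m = fully on. Its grip moves along the stand's +y (robot's left) with about 2 N friction and stays where it is left
- switch_top (a point): top centre of the switch's orange grip, which is 28 mm (x) by 20 mm (y) and 40 mm tall, top 79.5 mm above the worktop; on a dark track right of the bays
- mug: the white mug, a bystander, to be left where it is
- salt: the salt shaker, a bystander, to be left where it is
- jam: the jam jar, a bystander, to be left where it is
- spoon: the wooden-handled spoon, a bystander, to be left where it is
Not all that is in view belongs to the job. Leave any pink look-alike of the part that bears cell1_mid alone.

How it is judged:
On the way, in this order (a step that is already met when the one before it is completed fails the run):
1. both cells are seated in the bays and every egg stands in a cup, before the switch is turned on (((distance between cell1_mid and bayA_mid below 0.004 m and y of cell1_stud in the frame of bayA_mid above 0.027 m and angle between the x axis of cell1_mid and the y axis of bayA_mid, either way round below 0.1 rad) or (distance between cell1_mid and bayB_mid below 0.004 m and y of cell1_stud in the frame of bayB_mid above 0.027 m and angle between the x axis of cell1_mid and the y axis of bayB_mid, either way round below 0.1 rad)) and ((distance between cell2_mid and bayA_mid below 0.004 m and y of cell2_stud in the frame of bayA_mid above 0.027 m and angle between the x axis of cell2_mid and the y axis of bayA_mid, either way round below 0.1 rad) or (distance between cell2_mid and bayB_mid below 0.004 m and y of cell2_stud in the frame of bayB_mid above 0.027 m and angle between the x axis of cell2_mid and the y axis of bayB_mid, either way round below 0.1 rad)) and ((horizontal distance between egg1_mid and cup1 below 0.009 m and distance between egg1_mid and cup1 between 0.016 and 0.027 m and angle between egg1_mid's own z axis and vertical below 0.26 rad) or (horizontal distance between egg1_mid and cup2 below 0.009 m and distance between egg1_mid and cup2 between 0.016 and 0.027 m and angle between egg1_mid's own z axis and vertical below 0.26 rad) or (horizontal distance between egg1_mid and cup3 below 0.009 m and distance between egg1_mid and cup3 between 0.016 and 0.027 m and angle between egg1_mid's own z axis and vertical below 0.26 rad) or (horizontal distance between egg1_mid and cup4 below 0.009 m and distance between egg1_mid and cup4 between 0.016 and 0.027 m and angle between egg1_mid's own z axis and vertical below 0.26 rad) or (horizontal distance between egg1_mid and cup5 below 0.009 m and distance between egg1_mid and cup5 between 0.016 and 0.027 m and angle between egg1_mid's own z axis and vertical below 0.26 rad)) and ((horizontal distance between egg2_mid and cup1 below 0.009 m and distance between egg2_mid and cup1 between 0.016 and 0.027 m and angle between egg2_mid's own z axis and vertical below 0.26 rad) or (horizontal distance between egg2_mid and cup2 below 0.009 m and distance between egg2_mid and cup2 between 0.016 and 0.027 m and angle between egg2_mid's own z axis and vertical below 0.26 rad) or (horizontal distance between egg2_mid and cup3 below 0.009 m and distance between egg2_mid and cup3 between 0.016 and 0.027 m and angle between egg2_mid's own z axis and vertical below 0.26 rad) or (horizontal distance between egg2_mid and cup4 below 0.009 m and distance between egg2_mid and cup4 between 0.016 and 0.027 m and angle between egg2_mid's own z axis and vertical below 0.26 rad) or (horizontal distance between egg2_mid and cup5 below 0.009 m and distance between egg2_mid and cup5 between 0.016 and 0.027 m and angle between egg2_mid's own z axis and vertical below 0.26 rad)) and ((horizontal distance between egg3_mid and cup1 below 0.009 m and distance between egg3_mid and cup1 between 0.016 and 0.027 m and angle between egg3_mid's own z axis and vertical below 0.26 rad) or (horizontal distance between egg3_mid and cup2 below 0.009 m and distance between egg3_mid and cup2 between 0.016 and 0.027 m and angle between egg3_mid's own z axis and vertical below 0.26 rad) or (horizontal distance between egg3_mid and cup3 below 0.009 m and distance between egg3_mid and cup3 between 0.016 and 0.027 m and angle between egg3_mid's own z axis and vertical below 0.26 rad) or (horizontal distance between egg3_mid and cup4 below 0.009 m and distance between egg3_mid and cup4 between 0.016 and 0.027 m and angle between egg3_mid's own z axis and vertical below 0.26 rad) or (horizontal distance between egg3_mid and cup5 below 0.009 m and distance between egg3_mid and cup5 between 0.016 and 0.027 m and angle between egg3_mid's own z axis and vertical below 0.26 rad)) and ((horizontal distance between egg4_mid and cup1 below 0.009 m and distance between egg4_mid and cup1 between 0.016 and 0.027 m and angle between egg4_mid's own z axis and vertical below 0.26 rad) or (horizontal distance between egg4_mid and cup2 below 0.009 m and distance between egg4_mid and cup2 between 0.016 and 0.027 m and angle between egg4_mid's own z axis and vertical below 0.26 rad) or (horizontal distance between egg4_mid and cup3 below 0.009 m and distance between egg4_mid and cup3 between 0.016 and 0.027 m and angle between egg4_mid's own z axis and vertical below 0.26 rad) or (horizontal distance between egg4_mid and cup4 below 0.009 m and distance between egg4_mid and cup4 between 0.016 and 0.027 m and angle between egg4_mid's own z axis and vertical below 0.26 rad) or (horizontal distance between egg4_mid and cup5 below 0.009 m and distance between egg4_mid and cup5 between 0.016 and 0.027 m and angle between egg4_mid's own z axis and vertical below 0.26 rad)) and ((horizontal distance between egg5_mid and cup1 below 0.009 m and distance between egg5_mid and cup1 between 0.016 and 0.027 m and angle between egg5_mid's own z axis and vertical below 0.26 rad) or (horizontal distance between egg5_mid and cup2 below 0.009 m and distance between egg5_mid and cup2 between 0.016 and 0.027 m and angle between egg5_mid's own z axis and vertical below 0.26 rad) or (horizontal distance between egg5_mid and cup3 below 0.009 m and distance between egg5_mid and cup3 between 0.016 and 0.027 m and angle between egg5_mid's own z axis and vertical below 0.26 rad) or (horizontal distance between egg5_mid and cup4 below 0.009 m and distance between egg5_mid and cup4 between 0.016 and 0.027 m and angle between egg5_mid's own z axis and vertical below 0.26 rad) or (horizontal distance between egg5_mid and cup5 below 0.009 m and distance between egg5_mid and cup5 between 0.016 and 0.027 m and angle between egg5_mid's own z axis and vertical below 0.26 rad))), for 0.2 s.
2. then the switch is slid fully on (value of joint switch above 0.034 m), for 0.2 s.
At the end, for the whole second after the job is handed in: Cells: middle within 4 mm of a bay's seat, stud end within 4 mm of the contact plate, in line within 0.1 rad. Eggs present: each in a cup, centre within 9 mm sideways of the cup's and 16 to 27 mm from the cup point, small end up within 0.26 rad. Switch beyond 34 of 40 mm (all of step 1 and value of joint switch above 0.034 m); the robot touches nothing.
It fails at once if an egg falls onto the worktop (its centre below 27 mm) (height (world z) of any of egg1_mid, egg2_mid, egg3_mid, egg4_mid, egg5_mid below 0.027 m).
It fails at once if the mug, salt, jam or spoon is moved more than 40 mm (distance of any of mug, salt, jam, spoon from where it was at the start of the episode above 0.04 m).
Of egg1, egg2, egg3, egg4, egg5 only 3 to 5 are there at a start; the rules pass over those that are not, and their reading is None.
At some moment in a run one of cell1, cell2 may be knocked a few centimetres aside while the robot is not near it.
It also fails if it takes over 210 s, if anything falls off the work surface, if the arm or the gripper's body presses on something with over 40 N, if the wrist force passes 120 N, or if a joint passes its speed limit or range.

## Working session

There is one attempt and no reset: what is moved stays moved. The work goes in short steps, Python scripts to look and compute and a tool call to move; the robot and the scene stay as the last step left them, time stands still between calls to the robot, and variables do not carry over. Pictures are saved under pics/ and viewed, about 12 in all and at most 16, crops included, and the job is handed in when it is done.

Besides the shell and the picture viewer there is one more tool, called after ">>>" in YAML: its name, and indented under it one key for each argument. servo_tool: Moves the arm, as the interface text tells. Its arguments: {"type":"object","properties":{"deltas":{"type":"array","items":{"type":"number"}}},"required":["deltas"]}

```bash
mkdir -p pics; python3 - <<'E'
from rig import robot,cams
import cv2
for n in("top","side"):
    d=cams.grab_frame(n); cv2.imwrite(f"pics/{n}0.png",d["frame"][:,:,::-1])
    print(n,d["intrinsics"],d["dist_coeffs"],d["position"],d["rotation"])
print(robot.sense())
E
```

```text
top [[519.12574159   0.         317.08970607]
 [  0.         519.12574159 198.84666463]
 [  0.           0.           1.        ]] [-0.09995158  0.          0.          0.          0.        ] [ 0.37607332 -0.07948946  1.63728807] [ 0.03687794 -0.69855513  0.71379318 -0.03405945]
side [[453.46444528   0.         317.22988511]
 [  0.         453.46444528 198.38336883]
 [  0.           0.           1.        ]] [-0.12270719  0.          0.          0.          0.        ] [0.09375377 0.72623433 0.81373202] [ 0.10543659 -0.2187429   0.87355223 -0.42183075]
{'t': 0.1, 'joint_positions': array([-1.34067630e+00,  9.17715811e-02,  1.23176005e+00, -4.27169576e-05,
        1.81978667e+00, -5.67001310e-02]), 'joint_velocities': array([-0.00082764, -0.00283386, -0.00150822,  0.0019388 ,  0.00079173,
        0.00041825]), 'effort': array([ 2.83476664e-03, -4.47860026e+01, -4.07569671e+01,  7.00584683e-02,
        2.84339301e-02, -1.12739428e-04]), 'tool_pos': array([ 0.16967602, -0.57527393,  0.24363015]), 'eef_rot': array([-8.57786357e-04,  9.89734768e-01,  1.42913764e-01, -9.53480110e-05]), 'force': array([1.05815258, 0.33350905, 0.09668265]), 'ft_torque': array([-0.02435844, -0.02673648, -0.02820916]), 'grip_width': 0.08755106719700395}
```

View pics/top0.png

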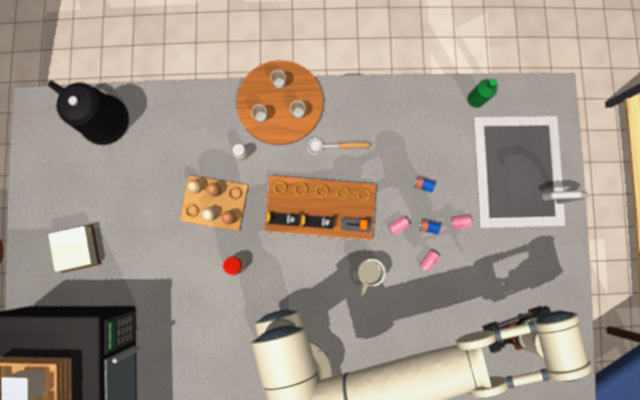

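View pics/side0.png

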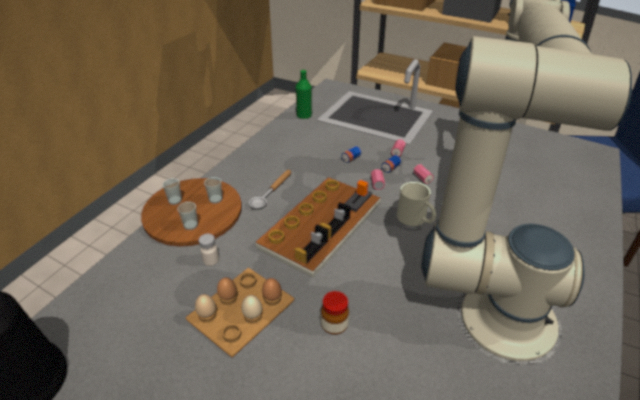

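Top view: the four eggs are in the tray at (194,186), (214,187), (209,213) and (230,216). The stand is at (320,207), with the switch at (355,224). Cell candidates are blue (425,184), blue (431,227) and pink (400,225), (461,222), (429,260). The blue ones with copper bands fit the description. I'll enlarge the crops to confirm.

```bash
cat > h.py <<'E'
import numpy as np,cv2
from scipy.spatial.transform import Rotation as R
def grab(n):
    from rig import cams
    d=cams.grab_frame(n); d["R"]=R.from_quat(np.roll(d["rotation"],-1)).as_matrix(); d["bgr"]=d["frame"][:,:,::-1].copy(); return d
def ray(d,uv):
    p=cv2.undistortPoints(np.array([[uv]],float),d["intrinsics"],d["dist_coeffs"])[0,0]
    v=d["R"]@[p[0],p[1],1]; return np.array(d["position"]),v/np.linalg.norm(v)
def plane(d,uv,z):
    o,v=ray(d,uv); return o+v*(z-o[2])/v[2]
def tri(d1,u1,d2,u2):
    o1,a=ray(d1,u1);o2,b=ray(d2,u2)
    s=np.linalg.lstsq(np.c_[a,-b],o2-o1,rcond=None)[0]
    p,q=o1+a*s[0],o2+b*s[1]; return (p+q)/2,np.linalg.norm(p-q)
def proj(d,P):
    Rm=d["R"].T; return cv2.projectPoints(np.array(P,float).reshape(-1,1,3),cv2.Rodrigues(Rm)[0],-Rm@np.array(d["position"]),d["intrinsics"],d["dist_coeffs"])[0][:,0]
def hsv(d): return cv2.cvtColor(d["bgr"],cv2.COLOR_BGR2HSV)
def blobs(m,amin=15):
    n,l,s,c=cv2.connectedComponentsWithStats(m.astype(np.uint8)); return [(s[i,4],np.round(c[i],1)) for i in range(1,n) if s[i,4]>=amin]
def crop(d,x,y,w,h,k,name):
    cv2.imwrite(name,cv2.resize(d["bgr"][y:y+h,x:x+w],None,fx=k,fy=k,interpolation=cv2.INTER_CUBIC))
def delta(p,q=None):
    "mm shift in tool axes to reach world point p"
    from rig import robot
    s=robot.sense(); r=R.from_quat(np.roll(s["eef_rot"],-1))
    return r.inv().apply(np.array(p)-s["tool_pos"])*1000
E
python3 - <<'E'
from h import *
import pickle
t,s=grab("top"),grab("side"); pickle.dump((t,s),open("f0.pkl","wb"))
a=cv2.resize(t["bgr"][170:275,170:280],None,fx=3.6,fy=3.6,interpolation=3)
b=cv2.resize(t["bgr"][170:275,260:370],None,fx=3.6,fy=3.6,interpolation=3)
cv2.imwrite("pics/c1.png",np.hstack([a,b]))
a=cv2.resize(t["bgr"][170:275,385:480],None,fx=4,fy=4,interpolation=3)
b=cv2.resize(s["bgr"][135:240,330:440],None,fx=4,fy=4,interpolation=3)[:420]
cv2.imwrite("pics/c2.png",np.hstack([a,b])[:, :800])
for d in(t,s):
    h=hsv(d).astype(int); H,S,V=h[...,0],h[...,1],h[...,2]
    print("blue",blobs((H>100)&(H<125)&(S>120)&(V>60)))
    print("orange",blobs((H>3)&(H<16)&(S>200)&(V>150)))
    print("pink",blobs((H>160)&(S>80)&(V>150)))
E
```

```text
blue [(np.int32(121), array([428. , 185.1])), (np.int32(119), array([433.4, 227.2])), (np.int32(1373), array([621.3, 382.4]))]
orange [(np.int32(24), array([363.3, 223.7]))]
pink [(np.int32(208), array([461.6, 221.5])), (np.int32(168), array([398.7, 225. ])), (np.int32(189), array([429.7, 259.9]))]
blue [(np.int32(57), array([571.9,   4.9])), (np.int32(129), array([603.7, 140.6])), (np.int32(72), array([355.2, 151.3])), (np.int32(875), array([630.3, 182.6])), (np.int32(65), array([395.4, 160. ]))]
orange [(np.int32(43), array([362.6, 184. ]))]
pink [(np.int32(88), array([399.4, 144.6])), (np.int32(118), array([422. , 170.6])), (np.int32(118), array([377.5, 175.3]))]
```

View pics/c1.png

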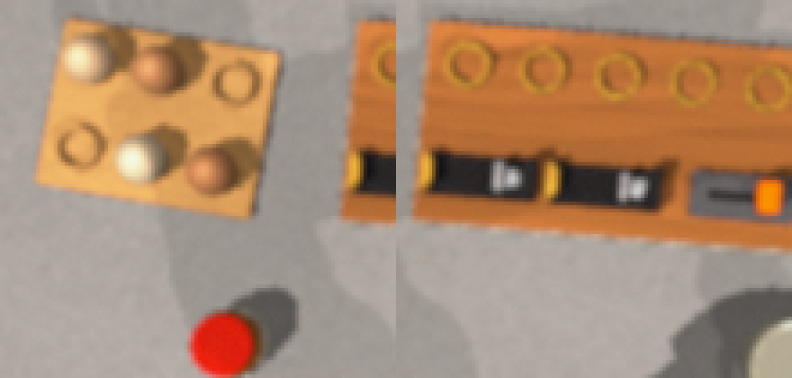

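View pics/c2.png

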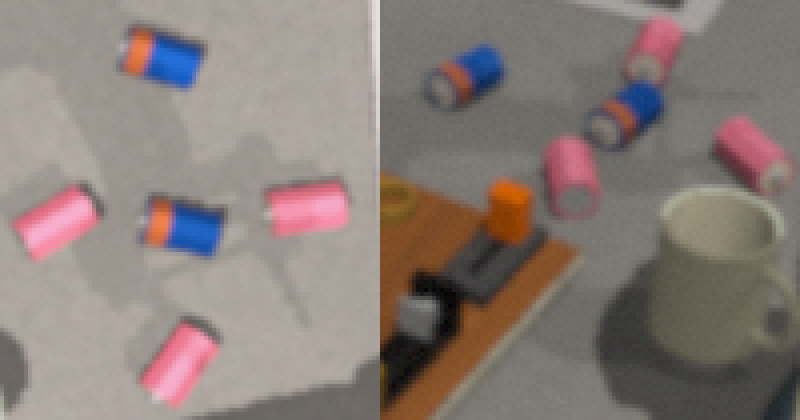

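Both blue cells, top view (425,184) and (431,227), have copper bands and their studs face image left (+y). The pink ones are the look-alikes. The tray holds 4 eggs. Next I'll measure everything.

```bash
python3 - <<'E'
from h import *
import pickle
t,s=pickle.load(open("f0.pkl","rb"))
np.set_printoptions(precision=4,suppress=True)
def rect(d,m,z):
    c=max(cv2.findContours(m.astype(np.uint8),cv2.RETR_EXTERNAL,cv2.CHAIN_APPROX_NONE)[0],key=cv2.contourArea)
    P=np.array([plane(d,p[0],z)[:2] for p in c],np.float32); return cv2.minAreaRect(P*1000)
hs={}
for n,d in(("top",t),("side",s)):
    h=hsv(d).astype(int); H,S,V=h[...,0],h[...,1],h[...,2]; hs[n]=(H,S,V)
    wood=(H>3)&(H<22)&(S>90)
    def box(x0,y0,x1,y1):
        m=np.zeros_like(wood);m[y0:y1,x0:x1]=1;return m
    b=dict(top=((262,172,382,242),(178,172,250,236)),side=((255,175,382,272),(185,268,297,352)))[n]
    for nm,bb,z in(("deck",b[0],.025),("tray",b[1],.012)):
        m=cv2.morphologyEx((wood&box(*bb)).astype(np.uint8),cv2.MORPH_CLOSE,np.ones((5,5)))
        print(n,nm,rect(d,m,z))
    brass=(H>18)&(H<30)&(S>130)&(V>80)
    print(n,"brass",[(int(a),c.tolist()) for a,c in blobs(brass&box(*b[0]),6)])
    cop=(H>3)&(H<18)&(S>110)&(V>80); blue=(H>100)&(H<125)&(S>100)&(V>40)
    cb=dict(top=((412,172,440,196),(418,215,444,239)),side=((338,142,366,164),(378,150,406,175)))[n]
    for bb in cb:
        m=box(*bb); cp=(cop&m);bl=(blue&m)
        f=lambda q:np.argwhere(q)[:,::-1].mean(0)
        print(n,"copper",cp.sum(),f(cp),"blue",bl.sum(),f(bl))
# dump side-eggs crop & bay closeup
cv2.imwrite("pics/c3.png",np.hstack([cv2.resize(s["bgr"][175:270,255:385],(650,475),interpolation=2),]))
E
```

```text
top deck ((512.9724731445312, -83.033935546875), (337.218017578125, 176.41236877441406), 84.10504913330078)
top tray ((535.6613159179688, 253.37332153320312), (195.67176818847656, 150.07936096191406), 79.04631805419922)
top brass [(26, [268.4, 216.9]), (33, [303.1, 219.6])]
top copper 46 [419.0652 182.587 ] blue 126 [428.0476 185.1111]
top copper 42 [424.2619 225.3333] blue 125 [433.36  227.184]
side deck ((510.5365905761719, -103.00077819824219), (382.22845458984375, 176.60667419433594), 84.07542419433594)
side tray ((544.5986328125, 249.35635375976562), (207.64215087890625, 173.3957061767578), 79.42081451416016)
side brass [(11, [329.3, 182.2]), (21, [331.7, 188.0]), (19, [319.1, 193.4]), (16, [320.4, 199.9]), (18, [306.2, 205.0]), (19, [305.5, 212.8]), (21, [291.8, 218.4]), (36, [326.1, 226.4]), (20, [290.6, 226.0]), (22, [275.2, 232.3]), (23, [275.8, 240.4]), (90, [300.4, 254.2])]
side copper 25 [349.08 154.6 ] blue 80 [355.3625 151.1875]
side copper 21 [390.0952 163.8571] blue 76 [395.3553 159.9211]
```

View pics/c3.png

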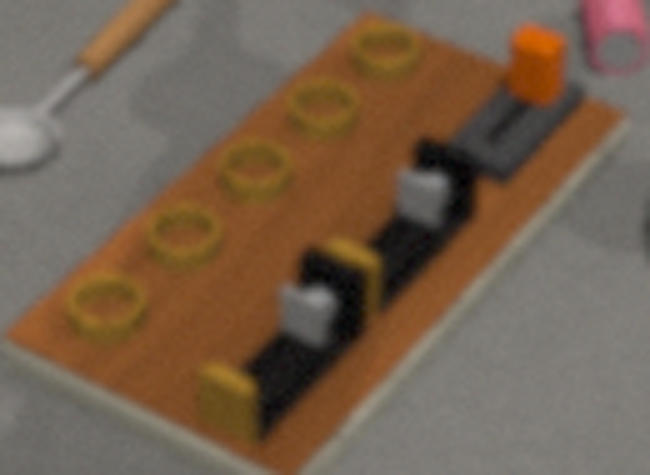

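The crop shows five brass cups, two bays with brass lip plates at their left ends and grey spring plates at their right ends, and the orange switch at top right. I'll cross-check against predictions in the stand frame.

```bash
cat >> h.py <<'E'
SC=np.array([.513,-.083]); SY=np.radians(-5.9); TC=np.array([.5357,.2534]); TY=np.radians(-10.95)
def rot(a): return np.array([[np.cos(a),-np.sin(a)],[np.sin(a),np.cos(a)]])
def S2W(x,y,z): return np.r_[SC+rot(SY)@[x,y],z]
def W2S(p): return np.r_[rot(-SY)@(np.array(p)[:2]-SC),p[2:]]
E
python3 - <<'E'
from h import *
import pickle
t,s=pickle.load(open("f0.pkl","rb"))
np.set_printoptions(precision=4,suppress=True)
for nm,a,b in(("c1cop",(419.07,182.59),(349.08,154.6)),("c1blue",(428.05,185.11),(355.36,151.19)),("c2cop",(424.26,225.33),(390.1,163.86)),("c2blue",(433.36,227.18),(395.36,159.92)),("switch",(363.3,223.7),(362.6,184.))):
    p,e=tri(t,a,s,b); print(nm,p,e,"top@17mm",plane(t,a,.017)[:2],"stand",W2S(p))
for a in((268.4,216.9),(303.1,219.6)): print("brass",W2S(plane(t,a,.056)))
# grey spring plates in both, low saturation bright within bays
for d,bb,nm in((t,(268,205,345,235),"top"),(s,(285,200,350,245),"side")):
    h=hsv(d); x0,y0,x1,y1=bb; m=np.zeros(h.shape[:2],bool); m[y0:y1,x0:x1]=(h[y0:y1,x0:x1,1]<60)&(h[y0:y1,x0:x1,2]>90)
    for a,c in blobs(m,3): print(nm,"grey",a,c,W2S(plane(d,c,.0624 if nm=="top" else .05)))
# cups: ring pixel centroid near prediction
for i in range(5):
    P=S2W(.05,(2-i)*.065,.039); r=[]
    for d in(t,s):
        c=proj(d,P)[0]; h=hsv(d).astype(int); yy,xx=np.mgrid[:400,:640]
        m=(np.hypot(xx-c[0],yy-c[1])<11)&(h[...,0]>=15)&(h[...,0]<32)&(h[...,1]>90)
        q=np.argwhere(m)[:,::-1]; e=cv2.minEnclosingCircle(q.astype(np.float32)) if len(q)>5 else None
        r.append(q.mean(0)); 
        print("cup",i+1,"pred",c,"ring cent",q.mean(0),len(q),"circ",e)
    p,e=tri(t,r[0],s,r[1]); print("  tri",p,e,"stand",W2S(p))
# eggs tray slots
for i,(a,b) in enumerate([(x,y) for x in(.039,-.039) for y in(.062,0,-.062)]):
    P=np.r_[TC+rot(TY)@[a,b],.0476]; print("slot",i,P,proj(t,P)[0],proj(s,P)[0])
E
```

```text
c1cop [ 0.5808 -0.3972  0.0237] 0.004753461923260412 top@17mm [ 0.5838 -0.3977] stand [ 0.0997 -0.3056  0.0237]
c1blue [ 0.5719 -0.4255  0.0234] 0.005475084653715334 top@17mm [ 0.5752 -0.4259] stand [ 0.0938 -0.3346  0.0234]
c2cop [ 0.4456 -0.4078  0.0251] 0.005580854149669162 top@17mm [ 0.4486 -0.4086] stand [-0.0336 -0.33    0.0251]
c2blue [ 0.439  -0.4361  0.0253] 0.005994526539284869 top@17mm [ 0.4421 -0.4371] stand [-0.0374 -0.3589  0.0253]
switch [ 0.4547 -0.213   0.0713] 0.0014508413545319921 top@17mm [ 0.4581 -0.2174] stand [-0.0446 -0.1353  0.0713]
brass [-0.0459  0.1541  0.056 ]
brass [-0.0455  0.0477  0.056 ]
top grey 58 [289.7 218.6] [-0.0461  0.0883  0.0624]
top grey 58 [324.9 221.5] [-0.0462 -0.019   0.0624]
top grey 29 [343.2 223.9] [-0.049  -0.0749  0.0624]
top grey 42 [277.9 233.6] [-0.0944  0.1201  0.0624]
side grey 122 [290.2 204.3] [0.083  0.0258 0.05  ]
side grey 63 [338.7 213. ] [-0.0431 -0.0161  0.05  ]
side grey 70 [315.7 236.4] [-0.0432  0.0908  0.05  ]
side grey 75 [345.6 240.3] [-0.1112  0.0616  0.05  ]
cup 1 pred [279.4631 187.1568] ring cent [279.6698 187
[... 1281 characters left out ...]
0236 193.9016] ring cent [362.9052 194.3707] 116 circ ((363.0, 194.5), 7.159010887145996)
cup 5 pred [332.0101 182.9104] ring cent [331.6258 185.0194] 155 circ ((331.5, 184.5), 7.648629188537598)
  tri [ 0.5495 -0.2174  0.0313] 0.001629604191991591 stand [ 0.0501 -0.1299  0.0313]
slot 0 [0.5858 0.3069 0.0476] [193.9347 185.6528] [205.6278 304.8148]
slot 1 [0.574  0.246  0.0476] [213.3361 188.9723] [227.1755 287.6041]
slot 2 [0.5622 0.1851 0.0476] [232.8624 192.3107] [247.3884 271.4436]
slot 3 [0.5092 0.3217 0.0476] [189.1407 210.321 ] [230.6513 324.3824]
slot 4 [0.4974 0.2608 0.0476] [208.6131 213.7183] [252.2274 305.7531]
slot 5 [0.4856 0.1999 0.0476] [228.2133 217.1275] [272.3804 288.3028]
```

```bash
cat >> h.py <<'E'
def cell(d,uv,r=16,z=.017):
    h=hsv(d).astype(int);H,S,V=h[...,0],h[...,1],h[...,2]; yy,xx=np.mgrid[:400,:640]
    near=np.hypot(xx-uv[0],yy-uv[1])<r
    b=(H>100)&(H<125)&(S>100)&(V>40)&near; c=(H>3)&(H<18)&(S>110)&(V>80)&near
    W=lambda m:np.array([plane(d,p,z)[:2] for p in np.argwhere(m)[:,::-1]])
    B,C=W(b),W(c); A=np.r_[B,C].astype(np.float32)*1000
    k=cv2.minAreaRect(A); pc=np.linalg.svd(A-A.mean(0),full_matrices=0)[2][0]
    dr=C.mean(0)-B.mean(0); ax=pc*np.sign(pc@dr)
    q=A@ax; mid=A.mean(0)+ax*((q.max()+q.min())/2-q.mean())
    return (mid+2.5*ax)/1000,np.degrees(np.arctan2(ax[1],ax[0])),k,np.ptp(q)
E
python3 - <<'E'
from h import *
import pickle
t,s=pickle.load(open("f0.pkl","rb"))
np.set_printoptions(precision=4,suppress=True)
for a in((425,184),(431,227)): print("top",cell(t,a))
for a in((353,152),(393,161)): print("side",cell(s,a))
# eggs: visible blob centroid
for i,(a,b) in enumerate([((194,186),(205.6,307)),((214,187),(227,290)),((209,213),(252,307)),((230,216),(272,290))]):
    r=[]
    for d,uv in((t,a),(s,b)):
        m=np.zeros((402,642),np.uint8); lo=d["bgr"]
        g=d["bgr"].astype(int); u,v=int(uv[0]),int(uv[1]); w=d["bgr"][v-14:v+15,u-14:u+15]
        mk=np.full(w.shape[:2],cv2.GC_PR_BGD,np.uint8); yy,xx=np.mgrid[-14:15,-14:15]; rr=np.hypot(xx,yy)
        mk[rr<9]=cv2.GC_PR_FGD; mk[rr<4]=cv2.GC_FGD; mk[rr>13]=cv2.GC_BGD
        cv2.grabCut(w.copy(),mk,None,np.zeros((1,65)),np.zeros((1,65)),6,cv2.GC_INIT_WITH_MASK)
        f=(mk==1)|(mk==3); q=np.argwhere(f)[:,::-1]; r.append(q.mean(0)+[u-14,v-14]); n=len(q)
        print(" ",r[-1],n,end="")
    p,e=tri(t,r[0],s,r[1]); print("\negg",i,p,e,plane(t,r[0],.0476))
# bay profile top view along stand y at x=-.045, z=.058
for y in np.arange(-.05,.175,.0025):
    px=proj(t,S2W(-.045,y,.058)).astype(np.float32)
    c=cv2.remap(t["bgr"],px[:,:1],px[:,1:],1)[0,0]; print(f"{y*1000:.1f}:{c[2]},{c[1]},{c[0]}",end=" ")
E
```

```text
top (array([ 0.5784, -0.4152]), np.float64(73.76671006340928), ((577.4157104492188, -417.69866943359375), (54.680030822753906, 35.5498046875), 71.5921630859375), np.float64(55.28328684523149))
top (array([ 0.4446, -0.4265]), np.float64(77.06745851778011), ((444.2615051269531, -429.082275390625), (53.642250061035156, 33.49748992919922), 75.70068359375), np.float64(53.76725095758593))
side (array([ 0.5744, -0.4236]), np.float64(100.29732417272933), ((576.2778930664062, -425.5445556640625), (73.52318572998047, 44.9683837890625), 74.6994857788086), np.float64(81.8247788165827))
side (array([ 0.4403, -0.4366]), np.float64(98.44688414869564), ((441.8059997558594, -438.8536682128906), (72.08526611328125, 36.56449890136719), 83.87751770019531), np.float64(76.17634064698723))
  [192.64 185.88] 75  [204.7224 305.4484] 281
egg 0 [0.5849 0.3104 0.0499] 7.421034031919186e-05 [0.5851 0.3109 0.0476]
  [215.7186 186.9085] 295  [226.5514 287.2568] 292
egg 1 [0.5814 0.2403 0.0387] 3.2139219667164956e-05 [0.5803 0.2385 0.0476]
  [212.0946 212.6441] 222  [251.4592 306.3265] 294
egg 2 [0.5033 0.2538 0.03
[... 872 characters left out ...]
 65.0:45,38,38 67.5:44,42,42 70.0:51,48,48 72.5:66,65,64 75.0:105,103,103 77.5:146,144,144 80.0:175,173,174 82.5:186,184,184 85.0:175,172,172 87.5:147,143,143 90.0:146,141,139 92.5:160,155,153 95.0:166,160,158 97.5:141,135,134 100.0:89,85,85 102.5:53,49,49 105.0:40,36,36 107.5:39,35,34 110.0:41,37,36 112.5:43,39,38 115.0:43,37,37 117.5:41,36,37 120.0:42,38,37 122.5:42,38,37 125.0:41,37,38 127.5:42,37,36 130.0:41,37,35 132.5:39,36,35 135.0:36,33,32 137.5:31,28,28 140.0:24,22,24 142.5:18,17,18 145.0:35,28,20 147.5:81,59,26 150.0:144,105,37 152.5:204,150,51 155.0:230,173,57 157.5:229,168,59 160.0:213,151,68 162.5:189,137,89 165.0:167,136,117 167.5:156,145,138 170.0:155,149,143 172.5:156,150,143
```

The cup, switch and tray-slot predictions agree across both views to about 1 px, so the stand and tray frames are good. The eggs are in slots 0, 1, 4 and 5. Now a helper that gives the tool deltas.

```bash
cat > go.py <<'E'
import sys
from h import *
def go(p,yaw):
    from rig import robot
    s=robot.sense(); r=R.from_quat(np.roll(s["eef_rot"],-1))
    w=np.radians(yaw); T=R.from_matrix(np.c_[[np.cos(w),np.sin(w),0],[np.sin(w),-np.cos(w),0],[0,0,-1]])
    print("mm",r.inv().apply(np.array(p)-s["tool_pos"])*1000,"deg",np.degrees((r.inv()*T).as_rotvec()),"t",s["t"],"F",s["force"],"w",s["grip_width"],"pos",s["tool_pos"],"stand",W2S(s["tool_pos"])*1000)
if __name__=="__main__":
    np.set_printoptions(precision=2,suppress=True)
    a=[float(v) for v in sys.argv[2:]]
    go(a[:3] if sys.argv[1]=="w" else S2W(*[v/1000 for v in a[:3]]),a[3])
E
python3 go.py w .5784 -.4152 .11 73.8
```

```text
mm [437.3  -37.79 134.01] deg [ -0.06  -0.04 -57.37] t 0.2 F [-0.46  0.07  0.13] w 0.08810413323683922 pos [ 0.17 -0.58  0.24] stand [-290.88 -525.01  243.93]
```

>>> servo_tool:
  deltas: [437,-38,50,0,0,-57.4,-0.4,437,-38,50,0,0,-57.4,-0.4,437,-38,50,0,0,-57.4,-0.4,437,-38,50,0,0,-57.4,-0.4,437,-38,50,0,0,-57.4,-0.4,437,-38,50,0,0,-57.4,-0.4,437,-38,50,0,0,-57.4,-0.4,437,-38,50,0,0,-57.4,-0.4,437,-38,100,0,0,-57.4,-0.4,437,-38,134,0,0,-57.4,-0.4,437,-38,134,0,0,-57.4,-0.4,437,-38,134,0,0,-57.4,-0.4]

```text
t: 1.7
tool_pos: [0.578, -0.4164, 0.1128]
eef_rot: [0.001, 0.8, 0.6, 0.0]
force: [-0.9, -0.2, 0.8]
grip_width: 0.0611
```

```bash
python3 go.py w .5784 -.4152 .0245 73.8; python3 - <<'E'
from h import *
t=grab("top");s=grab("side")
crop(s,300,80,160,110,5,"pics/s1.png")
E
```

```text
mm [ 1.36 -0.14 88.34] deg [ 0.12  0.06 -0.02] t 1.7 F [-0.89 -0.23  0.8 ] w 0.061100654367275395 pos [ 0.58 -0.42  0.11] stand [  98.93 -324.96  112.84]
```

View pics/s1.png

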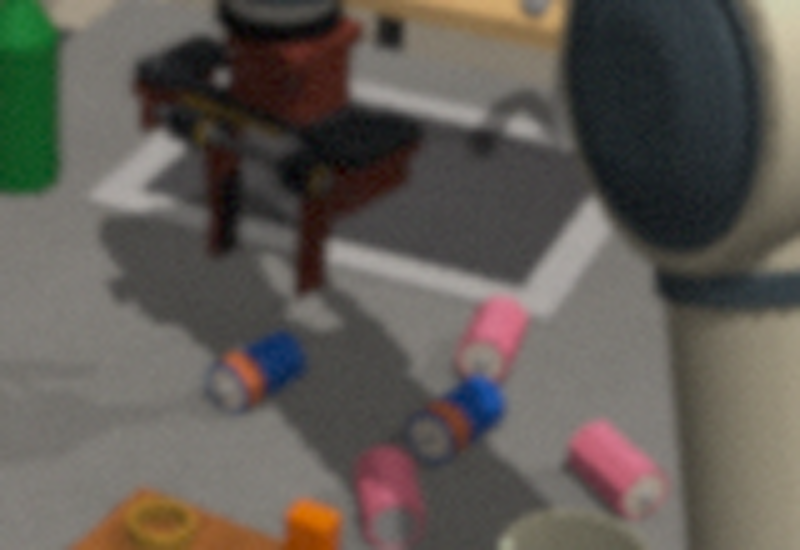

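The side view shows the open gripper squarely above blue cell 1 at crop (255,372), with nothing in the way. Descending and closing.

>>> servo_tool:
  deltas: [1.4,0,50,0,0,0,-0.4,1.4,0,84,0,0,0,-0.4,1.4,0,88,0,0,0,-0.4,1.4,0,88,0,0,0,-0.4,1.4,0,88,0,0,0,0.6,1.4,0,88,0,0,0,0.6,1.4,0,88,0,0,0,1,1.4,0,88,0,0,0,1]

```text
t: 2.8
tool_pos: [0.5788, -0.4142, 0.0232]
eef_rot: [0.0, 0.799, 0.601, 0.0]
force: [-0.5, -0.2, 2.0]
grip_width: 0.0336
```

```bash
python3 go.py s -45 140 125 84.1
```

```text
mm [ 429.54 -224.55 -102.12] deg [  0.05   0.02 -10.26] t 2.8 F [-0.47 -0.19  2.02] w 0.033631750986534835 pos [ 0.58 -0.41  0.02] stand [  99.51 -322.72   23.2 ]
```

>>> servo_tool:
  deltas: [0,0,-60,0,0,0,1,0,0,-102,0,0,0,1,430,-224.5,-102,0,0,-10.3,1,430,-224.5,-102,0,0,-10.3,1,430,-224.5,-102,0,0,-10.3,1,430,-224.5,-102,0,0,-10.3,1,430,-224.5,-102,0,0,-10.3,1,430,-224.5,-102,0,0,-10.3,1,430,-224.5,-102,0,0,-10.3,1,430,-224.5,-102,0,0,-10.3,1,430,-224.5,-102,0,0,-10.3,1,430,-224.5,-102,0,0,-10.3,1]

```text
t: 4.3
tool_pos: [0.4826, 0.061, 0.1245]
eef_rot: [0.0, 0.742, 0.67, -0.0]
force: [-0.1, 0.4, -1.0]
grip_width: 0.0338
```

```bash
python3 go.py s -45 140 82.8 84.1;  python3 - <<'E'
from h import *
s=grab("side")
crop(s,250,170,120,100,6,"pics/s2.png")
E
```

```text
mm [-0.11  0.07 41.68] deg [-0.01  0.04  0.06] t 4.3 F [-0.07  0.36 -1.04] w 0.03384611555164546 pos [0.48 0.06 0.12] stand [-45.07 140.14 124.48]
```

View pics/s2.png

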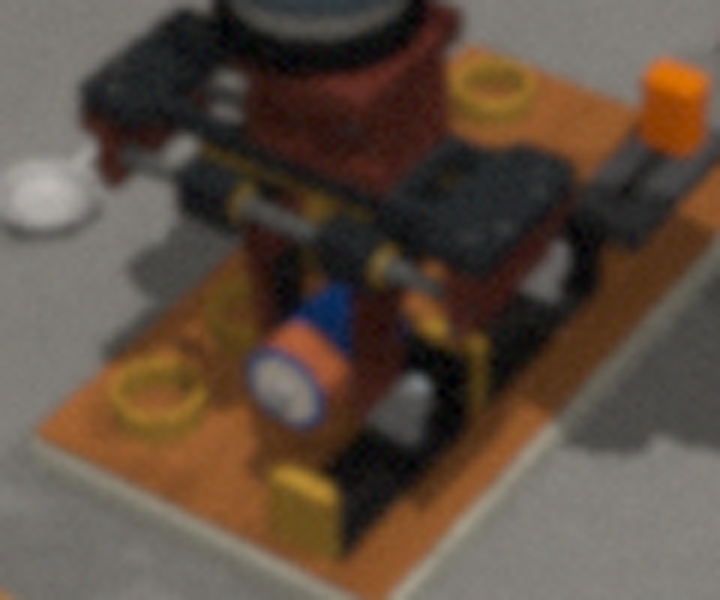

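Cell 1 is held, with its stud-end face at crop (288,385), above bay A and in line with it. Before lowering, I'll compare that pixel with its prediction.

```bash
python3 - <<'E'
from h import *
import pickle
t,s=pickle.load(open("f0.pkl","rb"))
for y in(.160,.165,.170): print(y,proj(s,S2W(-.045,y,.1183))[0])
print("seen",250+288/6,170+385/6)
# brass plate/lip predicted vs side: top edge of lip tip and face bottom
for y in (.1495,.1525,.157,.160): print(y,[proj(s,S2W(x,y,.0579))[0].round(1) for x in(-.057,-.033)])
E
```

```text
0.16 [299.07467236 232.05322788]
0.165 [297.77542481 233.30303513]
0.17 [296.46816843 234.56048237]
seen 298.0 234.16666666666669
0.1495 [array([306.5, 250.4]), array([298.2, 246.4])]
0.1525 [array([305.8, 251.2]), array([297.5, 247.1])]
0.157 [array([304.7, 252.3]), array([296.3, 248.2])]
0.16 [array([303.9, 253.1]), array([295.6, 249. ])]
```

>>> servo_tool:
  deltas: [0,0,30,0,0,0,1,0,0,41.7,0,0,0,1,0,0,41.7,0,0,0,1,-10,0,41.7,0,0,0,1,-10,0,41.7,0,0,0,1]

```text
t: 4.97
tool_pos: [0.482, 0.0506, 0.0837]
eef_rot: [0.0, 0.743, 0.67, 0.0]
force: [-0.0, 0.1, -2.4]
grip_width: 0.0338
```

>>> servo_tool:
  deltas: [-3,0,1,0,0,0,1,-4,0,1,0,0,0,1,-4,0,1,0,0,0,1,-4,0,1,0,0,0,1]

```text
t: 5.48
tool_pos: [0.4812, 0.0476, 0.0819]
eef_rot: [-0.0, 0.742, 0.67, -0.0]
force: [0.1, 0.2, -1.2]
grip_width: 0.0338
```

>>> servo_tool:
  deltas: [-2,0,0,0,0,0,1,-4,0,0,0,0,0,1,-4,0,0,0,0,0,1,-4,0,0,0,0,0,1]

```text
t: 5.98
tool_pos: [0.4808, 0.0437, 0.082]
eef_rot: [-0.0, 0.742, 0.67, 0.0]
force: [0.1, 3.4, -1.2]
grip_width: 0.0337
```

```bash
python3 go.py s -45 118 82.8 84.1
```

```text
mm [-4.73  0.05 -0.84] deg [-0.   -0.03  0.04] t 5.975 F [ 0.06  3.41 -1.18] w 0.033733984661918584 pos [0.48 0.04 0.08] stand [-45.05 122.73  81.96]
```

Contact came at TCP y≈126.7 (3.2 N means about 4 mm pressed), which agrees with the brass-based bay middle of 122. Now I'll lower a little, press to about 10 mm, then go down.

>>> servo_tool:
  deltas: [0,0,8,0,0,0,1,0,0,8,0,0,0,1,-3,0,8,0,0,0,1,-6,0,8,0,0,0,1,-6,0,8,0,0,0,1,-6,0,8,0,0,0,1]

```text
t: 6.72
tool_pos: [0.4799, 0.0377, 0.0737]
eef_rot: [-0.0, 0.742, 0.67, -0.0]
force: [-0.3, 4.9, -3.2]
grip_width: 0.0334
```

```bash
python3 go.py s -45 116.7 51.6 84.1
```

```text
mm [ 0.05  0.32 22.14] deg [-0.04 -0.02  0.03] t 6.725 F [-0.27  4.91 -3.19] w 0.033397888871756994 pos [0.48 0.04 0.07] stand [-45.31 116.64  73.74]
```

>>> servo_tool:
  deltas: [-1,0.3,3,0,0,0,1,-1,0.3,8,0,0,0,1,-1,0.3,13,0,0,0,1,-1,0.3,18,0,0,0,1,-1,0.3,22,0,0,0,1,-1,0.3,22,0,0,0,1,-1,0.3,22,0,0,0,1]

```text
t: 7.6
tool_pos: [0.4808, 0.0365, 0.0518]
eef_rot: [0.0, 0.742, 0.67, 0.0]
force: [3.0, 4.9, -0.2]
grip_width: 0.0334
```

```bash
python3 go.py s -45 116.7 51.6 84.1
```

```text
mm [ 1.17 -0.66  0.24] deg [ 0.06 -0.    0.03] t 7.6 F [ 2.97  4.93 -0.23] w 0.03342818695791824 pos [0.48 0.04 0.05] stand [-44.34 115.53  51.84]
```

>>> servo_tool:
  deltas: [0,0,0,0,0,0,0,0,0,0,0,0,0,-0.3,0,0,0,0,0,0,-0.3,0,0,0,0,0,0,-0.3,0,0,-10,0,0,0,-0.3,0,0,-60,0,0,0,-0.3,0,0,-110,0,0,0,-0.4,0,0,-110,0,0,0,-0.4]

```text
t: 8.6
tool_pos: [0.4826, 0.0365, 0.1679]
eef_rot: [0.003, 0.742, 0.67, 0.004]
force: [-0.5, 0.4, -0.4]
grip_width: 0.0614
```

```bash
python3 - <<'E'
from h import *
t=grab("top");s=grab("side")
a=cv2.resize(s["bgr"][170:270,260:345],None,fx=5,fy=5,interpolation=2)
b=cv2.resize(t["bgr"][170:270,400:470],None,fx=5,fy=5,interpolation=2)
cv2.imwrite("pics/s3.png",np.hstack([a,b]))
print(cell(t,(431,227)))
E
python3 go.py w .4446 -.4265 .11 77.1
```

```text
(array([ 0.44417629, -0.42679985]), np.float64(75.83904945091349), ((443.76202392578125, -429.39581298828125), (54.22742462158203, 33.594608306884766), 74.65745544433594), np.float64(54.294297604421445))
mm [-464.25   11.41   52.6 ] deg [ 0.09 -0.01  7.03] t 8.7 F [ 0.24 -0.51 -0.64] w 0.061245163735004535 pos [0.48 0.04 0.16] stand [-44.47 115.52 162.64]
```

View pics/s3.png

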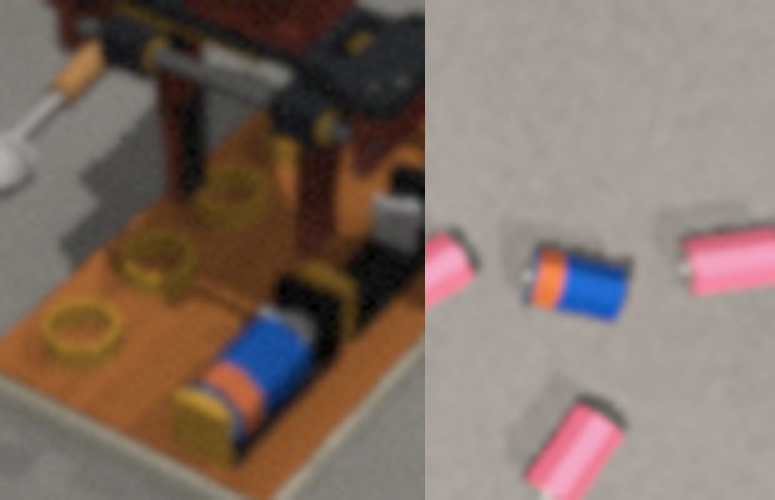

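Cell 1 sits in bay A, against the spring plate with its stud under the brass lip (crop (215,400)). Cell 2 has not moved, at (0.4442, -0.4267). Fetching it.

>>> servo_tool:
  deltas: [-464,11.4,20,0,0,8,-0.4,-464,11.4,20,0,0,8,-0.4,-464,11.4,20,0,0,8,-0.4,-464,11.4,20,0,0,8,-0.4,-464,11.4,20,0,0,8,-0.4,-464,11.4,20,0,0,8,-0.4,-464,11.4,20,0,0,8,-0.4,-464,11.4,20,0,0,8,-0.4,-464,11.4,52,0,0,8,-0.4,-464,11.4,52,0,0,8,-0.4,-464,11.4,52,0,0,8,-0.4]

```text
t: 10.07
tool_pos: [0.4442, -0.4256, 0.1096]
eef_rot: [-0.001, 0.787, 0.617, -0.0]
force: [-0.3, 0.4, 1.1]
grip_width: 0.0617
```

```bash
python3 go.py w .4443 -.4266 .0235 76.2;python3 - <<'E'
from h import *
s=grab("side"); h=hsv(s)
m=np.zeros((400,640),bool);m[150:175,375:410]=1
print(blobs((h[...,0]>100)&(h[...,0]<125)&(h[...,1]>120)&(h[...,2]>60)&m))
E
```

```text
mm [-0.98  0.46 86.1 ] deg [-0.07 -0.05 -0.04] t 10.075 F [-0.29  0.44  1.11] w 0.06173246214755537 pos [ 0.44 -0.43  0.11] stand [ -33.25 -347.89  109.6 ]
[(np.int32(69), array([395.4, 160. ]))]
```

>>> servo_tool:
  deltas: [-1,0.5,50,0,0,0,-0.4,-1,0.5,82,0,0,0,-0.4,-1,0.5,86,0,0,0,-0.4,-1,0.5,86,0,0,0,-0.4,-1,0.5,86,0,0,0,0.6,-1,0.5,86,0,0,0,0.6,-1,0.5,86,0,0,0,1,-1,0.5,86,0,0,0,1]

```text
t: 11.12
tool_pos: [0.4448, -0.4275, 0.0245]
eef_rot: [0.0, 0.787, 0.617, 0.0]
force: [0.4, -0.3, 2.6]
grip_width: 0.034
```

```bash
python3 go.py s -45 33 125 84.1
```

```text
mm [ 377.22  -65.39 -100.65] deg [ 0.04  0.03 -7.97] t 11.125 F [ 0.44 -0.25  2.62] w 0.033975659190169594 pos [ 0.44 -0.43  0.02] stand [ -32.46 -349.69   24.54]
```

>>> servo_tool:
  deltas: [0,0,-60,0,0,0,1,0,0,-101,0,0,0,1,374,-65.4,-101,0,0,-8,1,374,-65.4,-101,0,0,-8,1,374,-65.4,-101,0,0,-8,1,374,-65.4,-101,0,0,-8,1,374,-65.4,-101,0,0,-8,1,374,-65.4,-101,0,0,-8,1,374,-65.4,-101,0,0,-8,1,374,-65.4,-80,0,0,-8,1,374,-65.4,-60,0,0,-8,1,374,-65.4,-60,0,0,-8,1]

```text
t: 12.62
tool_pos: [0.4699, -0.0492, 0.0824]
eef_rot: [-0.001, 0.743, 0.67, -0.001]
force: [-0.3, 0.6, -0.5]
grip_width: 0.0339
```

```bash
python3 go.py s -45 30 83.7 84.1
```

```text
mm [ 0.84  1.34 -1.34] deg [-0.15 -0.   -0.04] t 12.625 F [-0.3   0.6  -0.47] w 0.03390004539438815 pos [ 0.47 -0.05  0.08] stand [-46.35  29.16  82.37]
```

>>> servo_tool:
  deltas: [0,1,-1,0,0,0,1,0,1,-1,0,0,0,1,-6,1,-1,0,0,0,1,-9,1,-1,0,0,0,1,-12,1,-1,0,0,0,1,-12,1,-1,0,0,0,1]

```text
t: 13.38
tool_pos: [0.4704, -0.0608, 0.085]
eef_rot: [0.0, 0.743, 0.67, -0.0]
force: [0.3, -1.2, -1.7]
grip_width: 0.0339
```

>>> servo_tool:
  deltas: [-2,0,0,0,0,0,1,-4,0,0,0,0,0,1,-4,0,0,0,0,0,1,-4,0,0,0,0,0,1]

```text
t: 13.88
tool_pos: [0.47, -0.0643, 0.085]
eef_rot: [-0.0, 0.742, 0.67, 0.0]
force: [-0.2, 1.9, -1.8]
grip_width: 0.0336
```

```bash
python3 go.py s -45 15 83 84.1
```

```text
mm [ 0.79 -0.35  1.96] deg [-0.   -0.03  0.04] t 13.875 F [-0.15  1.93 -1.84] w 0.03363089805746569 pos [ 0.47 -0.06  0.08] stand [-44.65  14.21  84.96]
```

>>> servo_tool:
  deltas: [-1,0,1,0,0,0,1,-2,0,1,0,0,0,1,-2,0,1,0,0,0,1]

```text
t: 14.25
tool_pos: [0.47, -0.0665, 0.084]
eef_rot: [0.0, 0.742, 0.67, 0.0]
force: [0.9, 2.9, -0.6]
grip_width: 0.0338
```

>>> servo_tool:
  deltas: [0,0,5,0,0,0,1,0,0,9,0,0,0,1,0,0,9,0,0,0,1,0,0,9,0,0,0,1]

```text
t: 14.75
tool_pos: [0.4694, -0.0664, 0.0743]
eef_rot: [-0.001, 0.742, 0.67, -0.0]
force: [0.2, 2.2, -2.0]
grip_width: 0.0339
```

```bash
python3 go.py s -45 8 53 84.1
```

```text
mm [-4.05  0.06 21.3 ] deg [-0.07 -0.02  0.03] t 14.75 F [ 0.24  2.19 -2.  ] w 0.03385745221604435 pos [ 0.47 -0.07  0.07] stand [-45.04  12.04  74.3 ]
```

>>> servo_tool:
  deltas: [-3,0,0,0,0,0,1,-6,0,0,0,0,0,1,-7,0,0,0,0,0,1,-7,0,0,0,0,0,1,-7,0,0,0,0,0,1]

```text
t: 15.38
tool_pos: [0.4688, -0.0732, 0.0746]
eef_rot: [-0.001, 0.742, 0.67, -0.0]
force: [0.2, 4.4, -4.2]
grip_width: 0.0336
```

```bash
python3 go.py s -45 5 53 84.1;  python3 - <<'E'
from h import *
s=grab("side")
crop(s,280,180,80,70,8,"pics/s4.png")
E
```

```text
mm [-0.21  0.01 21.55] deg [-0.06 -0.05  0.03] t 15.375 F [ 0.18  4.43 -4.23] w 0.033645778828868426 pos [ 0.47 -0.07  0.07] stand [-44.98   5.2   74.55]
```

View pics/s4.png

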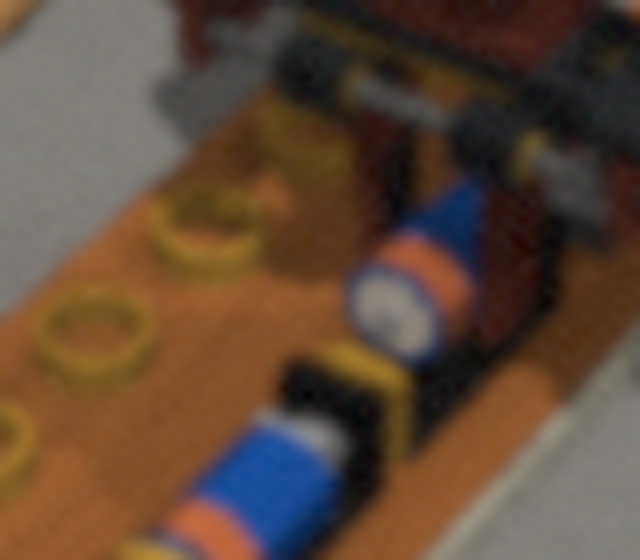

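Cell 2 is level at crop (400,315), above and clear of the lip, with the spring pressed about 8–9 mm. I'll press another 1 mm and lower it.

>>> servo_tool:
  deltas: [-1,0,3,0,0,0,1,-1,0,8,0,0,0,1,-1,0,13,0,0,0,1,-1,0,18,0,0,0,1,-1,0,21,0,0,0,1,-1,0,21,0,0,0,1,-1,0,21,0,0,0,1]

```text
t: 16.3
tool_pos: [0.4699, -0.0743, 0.0549]
eef_rot: [0.001, 0.742, 0.67, 0.001]
force: [1.7, 6.4, -0.9]
grip_width: 0.0338
```

```bash
python3 go.py s -45 5 53 84.1
```

```text
mm [ 0.82 -1.21  1.92] deg [ 0.14 -0.03  0.05] t 16.3 F [ 1.65  6.39 -0.94] w 0.033776000889403114 pos [ 0.47 -0.07  0.05] stand [-43.79   4.18  54.92]
```

>>> servo_tool:
  deltas: [0,0,1,0,0,0,1,0,0,2,0,0,0,1,0,0,2,0,0,0,1]

```text
t: 16.68
tool_pos: [0.47, -0.0744, 0.0533]
eef_rot: [0.001, 0.742, 0.67, 0.001]
force: [0.8, 5.2, 2.0]
grip_width: 0.0333
```

```bash
python3 go.py s -45 5 53 84.1
```

```text
mm [ 0.9  -1.36  0.31] deg [ 0.16 -0.02  0.04] t 16.675 F [0.78 5.21 2.02] w 0.03328405277458389 pos [ 0.47 -0.07  0.05] stand [-43.64   4.1   53.32]
```

>>> servo_tool:
  deltas: [0,0,0,0,0,0,0,0,0,0,0,0,0,-0.3,0,0,0,0,0,0,-0.3,0,0,0,0,0,0,-0.3,0,0,-10,0,0,0,-0.3,0,0,-60,0,0,0,-0.3,0,0,-100,0,0,0,-0.3,200,0,-100,0,0,0,-0.3,200,0,-100,0,0,0,-0.3,200,0,-100,0,0,0,-0.3,200,0,-100,0,0,0,-0.3,200,0,-100,0,0,0,-0.3]

```text
t: 18.18
tool_pos: [0.4895, 0.1247, 0.1523]
eef_rot: [0.0, 0.742, 0.671, -0.0]
force: [0.3, -0.2, -0.1]
grip_width: 0.057
```

```bash
python3 - <<'E'
from h import *
t=grab("top");s=grab("side")
a=cv2.resize(s["bgr"][170:270,260:345],None,fx=5,fy=5,interpolation=2)
b=cv2.resize(t["bgr"][195:245,262:332],None,fx=5,fy=5,interpolation=2)
b=np.vstack([b,np.zeros((250,350,3),np.uint8)])
cv2.imwrite("pics/s5.png",np.hstack([a,b]))
for uv in((283,218),(318,221)):
    m,a,k,p=cell(t,uv,13,.0454); print(W2S(np.r_[m,0])*1000,a-84.1,p)
E
python3 go.py w .5858 .3069 .12 79.05
```

```text
[-42.48384964 114.97323673   0.        ] -89.11469925064435 75.32508656435266
[-42.78752465   7.09914409   0.        ] -90.54465536115354 75.67446078731649
mm [192.65  76.75  32.06] deg [0.02 0.04 5.02] t 18.275 F [-0.25 -0.03 -0.44] w 0.0569844410394239 pos [0.49 0.12 0.15] stand [-44.51 202.72 152.17]
```

View pics/s5.png

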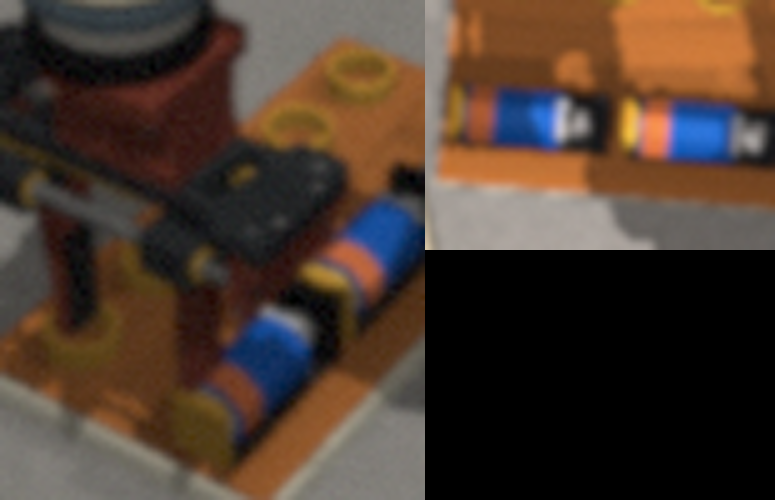

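Both cells sit home under their lips. They show the same pose in both views: side crop (255,360) and (375,240), top crop (515,115) and (690,125). The printed cell-fit numbers are spoiled by the wood colour, so I am ignoring them. Next, the eggs, starting with slot 0.

>>> servo_tool:
  deltas: [193,77,20,0,0,5,-0.4,193,77,20,0,0,5,-0.4,193,77,20,0,0,5,-0.4,193,77,20,0,0,5,-0.4,193,77,20,0,0,5,-0.4,193,77,32,0,0,5,-0.4,193,77,32,0,0,5,-0.4,193,77,32,0,0,5,-0.4]

```text
t: 19.27
tool_pos: [0.5857, 0.3075, 0.1202]
eef_rot: [0.0, 0.771, 0.637, 0.0]
force: [-0.5, -0.5, -0.0]
grip_width: 0.0614
```

```bash
python3 go.py w .5858 .3069 .048 79.05
```

```text
mm [-0.61  0.22 72.21] deg [ 0.01 -0.    0.02] t 19.275 F [-0.52 -0.47 -0.05] w 0.06135410670136742 pos [0.59 0.31 0.12] stand [ 32.16 395.95 120.21]
```

>>> servo_tool:
  deltas: [-0.6,0.2,40,0,0,0,-0.4,-0.6,0.2,65,0,0,0,-0.4,-0.6,0.2,72,0,0,0,-0.4,-0.6,0.2,72,0,0,0,-0.4,-0.6,0.2,72,0,0,0,0.2,-0.6,0.2,72,0,0,0,0.2,-0.6,0.2,72,0,0,0,0.6,-0.6,0.2,72,0,0,0,0.6]

```text
t: 20.27
tool_pos: [0.5877, 0.308, 0.0501]
eef_rot: [0.001, 0.771, 0.637, 0.002]
force: [5.4, -0.3, 4.3]
grip_width: 0.043
```

```bash
python3 go.py s 50 -65 150 84.1;  python3 - <<'E'
from h import *
s=grab("side")
crop(s,150,220,160,120,5,"pics/s6.png")
E
```

```text
mm [-458.31   56.44 -100.61] deg [ 0.28 -0.11 -4.99] t 20.275 F [ 5.45 -0.28  4.27] w 0.04299830464732842 pos [0.59 0.31 0.05] stand [ 34.15 396.66  50.1 ]
```

View pics/s6.png

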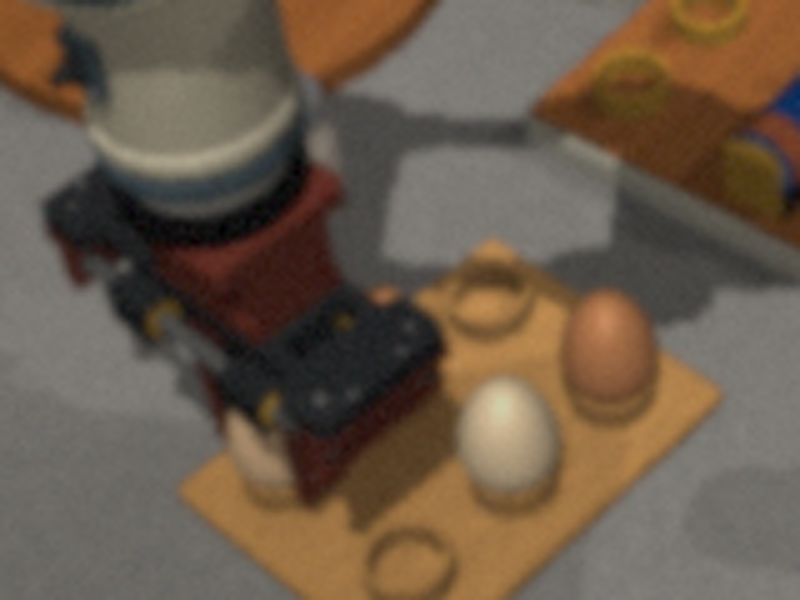

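Egg 0 is held in the jaws at crop (260,460). The other three stand undisturbed. I'll carry it to cup 4.

>>> servo_tool:
  deltas: [0,0,-30,0,0,0,0.6,0,0,-70,0,0,0,0.6,0,0,-100,0,0,0,0.6,-458,56,-100,0,0,-5,0.6,-458,56,-100,0,0,-5,0.6,-458,56,-100,0,0,-5,0.6,-458,56,-100,0,0,-5,0.6,-458,56,-100,0,0,-5,0.6,-458,56,-100,0,0,-5,0.6,-458,56,-100,0,0,-5,0.6,-458,56,-100,0,0,-5,0.6,-458,56,-100,0,0,-5,0.6]

```text
t: 21.82
tool_pos: [0.5537, -0.1537, 0.1473]
eef_rot: [-0.001, 0.743, 0.669, -0.0]
force: [0.8, 0.0, -0.1]
grip_width: 0.0429
```

```bash
python3 go.py s 50 -65 63.5 84.1
```

```text
mm [ 1.03  2.38 83.83] deg [-0.1  -0.05 -0.14] t 21.825 F [ 0.78  0.04 -0.14] w 0.04285142594600626 pos [ 0.55 -0.15  0.15] stand [ 47.77 -66.1  147.34]
```

>>> servo_tool:
  deltas: [1,2,40,0,0,0,0.6,1,2,70,0,0,0,0.6,1,2,78,0,0,0,0.6,1,2,82,0,0,0,0.6,1,2,83,0,0,0,0.6,1,2,83,0,0,0,0.6]

```text
t: 22.58
tool_pos: [0.5572, -0.1517, 0.0662]
eef_rot: [0.001, 0.742, 0.67, 0.001]
force: [-0.1, -0.3, -0.2]
grip_width: 0.0428
```

```bash
python3 go.py s 50 -65 63.5 84.1;  python3 - <<'E'
from h import *
s=grab("side")
crop(s,270,140,100,90,7,"pics/s7.png")
E
```

```text
mm [-1.23 -1.06  2.73] deg [0.11 0.02 0.04] t 22.575 F [-0.12 -0.31 -0.22] w 0.042848468173870426 pos [ 0.56 -0.15  0.07] stand [ 51.05 -63.77  66.23]
```

View pics/s7.png

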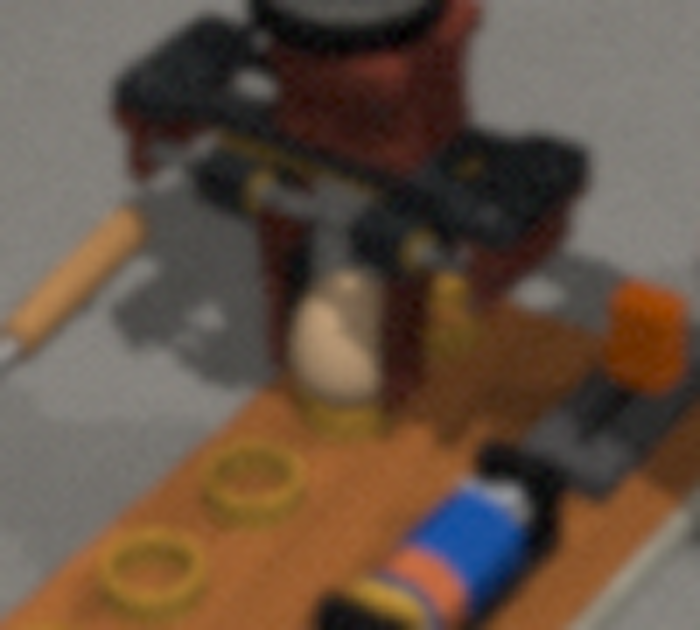

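The egg hangs upright over cup 4 at crop (340,330), slightly above its seat. I'll lower the last few mm and let go.

>>> servo_tool:
  deltas: [-1.2,-1,1.5,0,0,0,0.6,-1.2,-1,3,0,0,0,0.6,-1.2,-1,3,0,0,0,0.6,-1.2,-1,3,0,0,0,0.6]

```text
t: 23.12
tool_pos: [0.5565, -0.1529, 0.0631]
eef_rot: [0.001, 0.742, 0.67, 0.001]
force: [2.7, 0.6, 6.6]
grip_width: 0.043
```

>>> servo_tool:
  deltas: [0,0,0,0,0,0,0.2,0,0,0,0,0,0,-0.1,0,0,0,0,0,0,-0.4,0,0,0,0,0,0,-0.4,0,0,-40,0,0,0,-0.4,0,0,-90,0,0,0,-0.4,300,0,-90,0,0,0,-0.4,300,0,-90,0,0,0,-0.4,300,0,-90,0,0,0,-0.4,300,0,-90,0,0,0,-0.4,300,0,-90,0,0,0,-0.4,300,0,-90,0,0,0,-0.4]

```text
t: 24.62
tool_pos: [0.5855, 0.149, 0.151]
eef_rot: [-0.001, 0.741, 0.672, -0.001]
force: [0.1, 0.3, -0.7]
grip_width: 0.0615
```

```bash
python3 go.py w .5755 .246 .12 79.05;  python3 - <<'E'
from h import *
t,s=grab("top"),grab("side")
print("expect",proj(t,S2W(.05,-.065,.0606))[0],proj(s,S2W(.05,-.065,.0606))[0])
a=cv2.resize(s["bgr"][160:245,260:370],None,fx=5,fy=5,interpolation=2)
cv2.imwrite("pics/s8.png",a)
E
```

```text
mm [ 95.59 -19.36  31.08] deg [-0.1  -0.    5.36] t 24.625 F [ 0.07  0.32 -0.71] w 0.06150740292331431 pos [0.59 0.15 0.15] stand [ 48.28 238.2  151.03]
expect [342.41873527 191.41225364] [319.44744242 188.2507891 ]
```

View pics/s8.png

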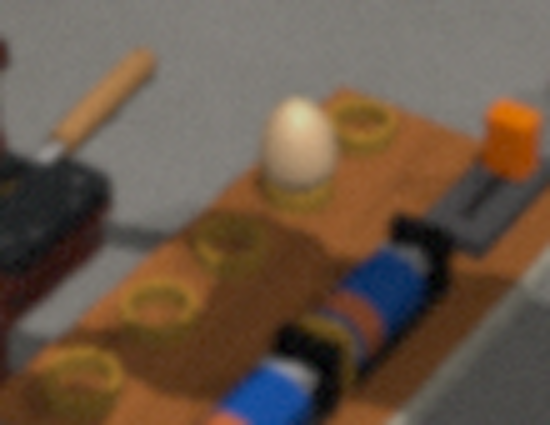

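Egg 0 stands upright in cup 4, at side px (319.8,189) against an expected (319.4,188.3). Next is slot 1.

>>> servo_tool:
  deltas: [96,-19,31,0,0,5.4,-0.4,96,-19,31,0,0,5.4,-0.4,96,-19,31,0,0,5.4,-0.4,96,-19,31,0,0,5.4,-0.4,96,-19,31,0,0,5.4,-0.4]

```text
t: 25.35
tool_pos: [0.5778, 0.2414, 0.1218]
eef_rot: [0.0, 0.774, 0.633, 0.0]
force: [-0.4, -0.6, -0.2]
grip_width: 0.0617
```

```bash
python3 go.py w .5755 .246 .049 79.05
```

```text
mm [ 4.03 -3.25 72.77] deg [ 0.07 -0.01 -0.45] t 25.35 F [-0.36 -0.61 -0.22] w 0.06166874977356075 pos [0.58 0.24 0.12] stand [ 31.12 329.35 121.78]
```

>>> servo_tool:
  deltas: [0,0,0,0,0,0,-0.4,0,0,0,0,0,0,-0.4]

```text
t: 25.6
tool_pos: [0.5774, 0.2426, 0.1213]
eef_rot: [0.0, 0.773, 0.634, 0.0]
force: [0.1, 0.5, -0.5]
grip_width: 0.0614
```

```bash
python3 go.py w .5755 .246 .049 79.05
```

```text
mm [ 2.99 -2.53 72.28] deg [ 0.03 -0.01 -0.37] t 25.6 F [ 0.07  0.49 -0.52] w 0.06144181686971896 pos [0.58 0.24 0.12] stand [ 30.55 330.45 121.29]
```

>>> servo_tool:
  deltas: [3,-2.5,20,0,0,-0.4,-0.4,3,-2.5,60,0,0,-0.4,-0.4,3,-2.5,72,0,0,-0.4,-0.4,3,-2.5,72,0,0,-0.4,-0.4,3,-2.5,72,0,0,-0.4,0.2,3,-2.5,72,0,0,-0.4,0.2,3,-2.5,72,0,0,-0.4,0.6,3,-2.5,72,0,0,-0.4,0.6]

```text
t: 26.6
tool_pos: [0.5764, 0.2468, 0.0507]
eef_rot: [0.001, 0.771, 0.637, 0.002]
force: [3.2, -0.0, 4.9]
grip_width: 0.0431
```

```bash
python3 go.py s 50 0 150 84.1
```

```text
mm [-331.33   50.1   -99.7 ] deg [ 0.19 -0.08 -4.98] t 26.6 F [ 3.16 -0.03  4.88] w 0.04308512296111105 pos [0.58 0.25 0.05] stand [ 29.17 334.56  50.67]
```

>>> servo_tool:
  deltas: [0,0,-30,0,0,0,0.6,0,0,-80,0,0,0,0.6,0,0,-100,0,0,0,0.6,-331,51,-100,0,0,-5,0.6,-331,51,-100,0,0,-5,0.6,-331,51,-100,0,0,-5,0.6,-331,51,-100,0,0,-5,0.6,-331,51,-100,0,0,-5,0.6,-331,51,-100,0,0,-5,0.6,-331,51,-100,0,0,-5,0.6,-331,51,-60,0,0,-5,0.6,-331,51,-60,0,0,-5,0.6]

```text
t: 28.1
tool_pos: [0.5607, -0.0863, 0.1047]
eef_rot: [-0.003, 0.742, 0.67, -0.002]
force: [-0.1, -0.9, -0.4]
grip_width: 0.0427
```

```bash
python3 go.py s 50 0 63.7 84.1
```

```text
mm [-1.71  2.55 40.94] deg [-0.46 -0.08  0.11] t 28.1 F [-0.12 -0.85 -0.42] w 0.04274104082210811 pos [ 0.56 -0.09  0.1 ] stand [ 47.78   1.64 104.67]
```

>>> servo_tool:
  deltas: [-1,1,15,0,0,0,0.6,-1,1,30,0,0,0,0.6,-1,1,36,0,0,0,0.6,-1,1,36,0,0,0,0.6,-1,1,36,0,0,0,0.6]

```text
t: 28.72
tool_pos: [0.5641, -0.0893, 0.0736]
eef_rot: [0.0, 0.742, 0.67, 0.0]
force: [-0.1, -0.6, -2.2]
grip_width: 0.0428
```

```bash
python3 go.py s 50 0 63.7 84.1
```

```text
mm [ 0.98 -1.46  9.86] deg [0.05 0.   0.03] t 28.725 F [-0.08 -0.61 -2.21] w 0.04283564402052093 pos [ 0.56 -0.09  0.07] stand [51.45 -0.97 73.56]
```

>>> servo_tool:
  deltas: [1,-1.4,2,0,0,0,0.6,1,-1.4,7,0,0,0,0.6,1,-1.4,10,0,0,0,0.6,1,-1.4,10,0,0,0,0.6,1,-1.4,10,0,0,0,0.6]

```text
t: 29.35
tool_pos: [0.5635, -0.0882, 0.0638]
eef_rot: [0.001, 0.742, 0.67, 0.001]
force: [4.7, -0.4, 2.1]
grip_width: 0.0428
```

```bash
python3 go.py s 50 0 63.7 84.1
```

```text
mm [-0.02 -0.79  0.08] deg [0.17 0.01 0.03] t 29.35 F [ 4.67 -0.4   2.07] w 0.04276513083854315 pos [ 0.56 -0.09  0.06] stand [50.79  0.02 63.78]
```

>>> servo_tool:
  deltas: [0,-0.5,0,0,0,0,0.2,0,-0.5,0,0,0,0,-0.2,0,-0.5,0,0,0,0,-0.4,0,-0.5,-40,0,0,0,-0.4,0,-0.5,-90,0,0,0,-0.4,340,-101,-90,0,0,5,-0.4,340,-101,-90,0,0,5,-0.4,340,-101,-90,0,0,5,-0.4,340,-101,-90,0,0,5,-0.4,340,-101,-90,0,0,5,-0.4,340,-101,-90,0,0,5,-0.4,340,-101,-90,0,0,5,-0.4]

```text
t: 30.85
tool_pos: [0.4952, 0.2627, 0.1519]
eef_rot: [-0.001, 0.769, 0.639, -0.001]
force: [0.1, 0.4, -0.9]
grip_width: 0.0619
```

>>> servo_tool:
  deltas: [0,0,30,0,0,0,-0.4,0,0,30,0,0,0,-0.4,0,0,30,0,0,0,-0.4]

```text
t: 31.22
tool_pos: [0.497, 0.2596, 0.1234]
eef_rot: [0.0, 0.771, 0.637, -0.0]
force: [-0.1, 0.9, 0.7]
grip_width: 0.0612
```

```bash
python3 go.py w .4984 .2608 .049 79.05;  python3 - <<'E'
from h import *
t,s=grab("top"),grab("side")
for y in(-.065,0):
    for d in(t,s):
        c=proj(d,S2W(.05,y,.0606))[0]; u,v=c.round().astype(int); h=hsv(d).astype(int)[v-12:v+13,u-12:u+13]
        m=(h[...,2]>110)&(h[...,1]<150)&(np.abs(h[...,0]-13)<9)&(h[...,1]>45)
        q=max(blobs(m,5),key=lambda b:b[0],default=None); print(c,"egg blob",None if q is None else (q[0],q[1]+[u-12,v-12]))
cv2.imwrite("pics/s9.png",np.hstack([cv2.resize(s["bgr"][160:245,260:360],None,fx=4,fy=4,interpolation=2),cv2.resize(s["bgr"][260:345,180:280],None,fx=4,fy=4,interpolation=2)]))
E
```

```text
mm [ 1.48  1.15 74.43] deg [-0.01  0.02  0.01] t 31.225 F [-0.05  0.91  0.69] w 0.061247904964935235 pos [0.5  0.26 0.12] stand [-51.13 339.13 123.43]
[342.41873527 191.41225364] egg blob (np.int32(161), array([342.3, 191.9]))
[319.44744242 188.2507891 ] egg blob (np.int32(304), array([318.3, 190.1]))
[321.22600423 189.7004526 ] egg blob (np.int32(120), array([321.4, 190.2]))
[305.83315576 200.51257776] egg blob (np.int32(307), array([306.7, 198.8]))
```

View pics/s9.png

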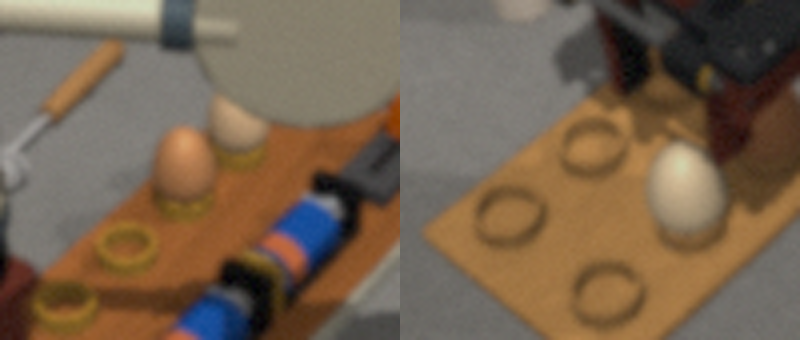

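The brown egg stands upright in cup 3 at crop (185,165), and the cream one in cup 4. The next egg is in slot 4 at right crop (685,190).

>>> servo_tool:
  deltas: [1.5,1,20,0,0,0,-0.4,1.5,1,60,0,0,0,-0.4,1.5,1,74,0,0,0,-0.4,1.5,1,74,0,0,0,-0.4,1.5,1,74,0,0,0,0.2,1.5,1,74,0,0,0,0.2,1.5,1,74,0,0,0,0.6,1.5,1,74,0,0,0,0.6]

```text
t: 32.33
tool_pos: [0.4996, 0.262, 0.0508]
eef_rot: [0.001, 0.771, 0.637, 0.002]
force: [3.3, -1.3, 5.8]
grip_width: 0.0428
```

```bash
python3 go.py s 50 65 150 84.1
```

```text
mm [-267.    122.85  -99.22] deg [ 0.24 -0.1  -4.98] t 32.325 F [ 3.34 -1.3   5.79] w 0.042792622111020966 pos [0.5  0.26 0.05] stand [-48.76 341.82  50.81]
```

>>> servo_tool:
  deltas: [0,0,-30,0,0,0,0.6,0,0,-80,0,0,0,0.6,0,0,-100,0,0,0,0.6,-267,123.5,-100,0,0,-5,0.6,-267,123.5,-100,0,0,-5,0.6,-267,123.5,-100,0,0,-5,0.6,-267,123.5,-100,0,0,-5,0.6,-267,123.5,-100,0,0,-5,0.6,-267,123.5,-100,0,0,-5,0.6,-267,123.5,-60,0,0,-5,0.6,-267,123.5,-30,0,0,-5,0.6,-267,123.5,-30,0,0,-5,0.6]

```text
t: 33.83
tool_pos: [0.5665, -0.0223, 0.075]
eef_rot: [-0.003, 0.742, 0.67, -0.002]
force: [0.2, 0.0, -0.0]
grip_width: 0.0425
```

>>> servo_tool:
  deltas: [0,0,0,0,0,0,0.6,0,0,0,0,0,0,0.6]

```text
t: 34.08
tool_pos: [0.5699, -0.0234, 0.0809]
eef_rot: [0.001, 0.742, 0.67, 0.001]
force: [0.2, -0.3, -0.3]
grip_width: 0.0429
```

```bash
python3 go.py s 50 65 63.8 84.1
```

```text
mm [-0.15 -0.51 17.1 ] deg [ 0.17 -0.01  0.06] t 34.075 F [ 0.24 -0.33 -0.27] w 0.042927054497276705 pos [ 0.57 -0.02  0.08] stand [50.46 65.14 80.9 ]
```

>>> servo_tool:
  deltas: [0,-0.5,6,0,0,0,0.6,0,-0.5,12,0,0,0,0.6,0,-0.5,16,0,0,0,0.6,0,-0.5,17,0,0,0,0.6,0,-0.5,17,0,0,0,0.6]

```text
t: 34.7
tool_pos: [0.5701, -0.0235, 0.0639]
eef_rot: [0.002, 0.742, 0.67, 0.002]
force: [1.4, 1.0, 6.1]
grip_width: 0.043
```

```bash
python3 go.py s 50 65 63.8 84.1; python3 -c "
from h import *
print(W2S(np.r_[.4866,.1999,0])*1000)"
```

```text
mm [-0.02 -0.65  0.14] deg [ 0.27 -0.04  0.04] t 34.7 F [1.4  0.98 6.13] w 0.04301365936017706 pos [ 0.57 -0.02  0.06] stand [50.65 65.02 63.94]
[-55.34016303 278.68770399   0.        ]
```

>>> servo_tool:
  deltas: [0,-0.5,0,0,0,0,0.2,0,-0.5,0,0,0,0,-0.2,0,-0.5,0,0,0,0,-0.4,0,-0.5,-40,0,0,0,-0.4,0,-0.5,-90,0,0,0,-0.4,213.7,-106,-90,0,0,5,-0.4,213.7,-106,-90,0,0,5,-0.4,213.7,-106,-90,0,0,5,-0.4,213.7,-106,-90,0,0,5,-0.4,213.7,-106,-90,0,0,5,-0.4,213.7,-106,-60,0,0,5,-0.4,213.7,-106,-60,0,0,5,-0.4]

```text
t: 36.2
tool_pos: [0.4836, 0.1983, 0.119]
eef_rot: [-0.001, 0.771, 0.637, -0.003]
force: [-0.5, 0.9, 0.4]
grip_width: 0.0613
```

>>> servo_tool:
  deltas: [0,0,0,0,0,0,-0.4,0,0,0,0,0,0,-0.4]

```text
t: 36.45
tool_pos: [0.4856, 0.1994, 0.1232]
eef_rot: [0.0, 0.771, 0.637, 0.001]
force: [0.1, 0.3, -0.4]
grip_width: 0.0615
```

```bash
python3 go.py w .4866 .2003 .049 79.05;  python3 - <<'E'
from h import *
t,s=grab("top"),grab("side")
for d in(t,s):
    for y in(-.065,0,.065):
        c=proj(d,S2W(.05,y,.0606))[0]; u,v=c.round().astype(int); h=hsv(d).astype(int)[v-12:v+13,u-12:u+13]
        m=(h[...,2]>110)&(h[...,1]<150)&(np.abs(h[...,0]-13)<9)&(h[...,1]>45)
        q=max(blobs(m,5),key=lambda b:b[0],default=None); print(c,"egg blob",None if q is None else (q[0],q[1]+[u-12,v-12]))
E
```

```text
mm [ 1.05  0.69 74.17] deg [ 0.08 -0.04  0.03] t 36.45 F [ 0.09  0.27 -0.36] w 0.061539058838103046 pos [0.49 0.2  0.12] stand [-56.27 278.05 123.17]
[342.41873527 191.41225364] egg blob (np.int32(160), array([342.2, 191.9]))
[321.22600423 189.7004526 ] egg blob (np.int32(116), array([321.4, 190.2]))
[300.0524927  187.99338007] egg blob (np.int32(154), array([300.5, 188.4]))
[319.44744242 188.2507891 ] egg blob (np.int32(307), array([318.2, 189.4]))
[305.83315576 200.51257776] egg blob (np.int32(337), array([305.6, 200. ]))
[291.24174644 213.65804191] egg blob (np.int32(187), array([295.5, 212.5]))
```

>>> servo_tool:
  deltas: [1,0.7,20,0,0,0,-0.4,1,0.7,60,0,0,0,-0.4,1,0.7,74,0,0,0,-0.4,1,0.7,74,0,0,0,-0.4,1,0.7,74,0,0,0,0.2,1,0.7,74,0,0,0,0.2,1,0.7,74,0,0,0,0.6,1,0.7,74,0,0,0,0.6]

```text
t: 37.55
tool_pos: [0.4876, 0.2008, 0.05]
eef_rot: [0.001, 0.771, 0.637, 0.002]
force: [5.2, -0.9, 4.4]
grip_width: 0.0429
```

```bash
python3 go.py s 50 130 150 84.1
```

```text
mm [-139.84  117.51  -99.73] deg [ 0.28 -0.1  -4.98] t 37.55 F [ 5.19 -0.93  4.36] w 0.04287108200355509 pos [0.49 0.2  0.05] stand [-54.43 279.67  49.97]
```

>>> servo_tool:
  deltas: [0,0,-30,0,0,0,0.6,0,0,-80,0,0,0,0.6,0,0,-100,0,0,0,0.6,-140,118,-100,0,0,-5,0.6,-140,118,-100,0,0,-5,0.6,-140,118,-100,0,0,-5,0.6,-140,118,-100,0,0,-5,0.6,-140,118,-60,0,0,-5,0.6,-140,118,-30,0,0,-5,0.6,-140,118,-30,0,0,-5,0.6,-140,118,-30,0,0,-5,0.6,-140,118,-30,0,0,-5,0.6]

```text
t: 39.05
tool_pos: [0.5761, 0.0413, 0.08]
eef_rot: [0.001, 0.742, 0.67, 0.001]
force: [0.2, -0.1, -0.1]
grip_width: 0.043
```

```bash
python3 go.py s 50 130 63 84.1
```

```text
mm [-0.14 -0.05 16.98] deg [ 0.17 -0.03  0.06] t 39.05 F [ 0.19 -0.08 -0.11] w 0.042989766464076255 pos [0.58 0.04 0.08] stand [ 50.   130.13  79.98]
```

>>> servo_tool:
  deltas: [0,0,6,0,0,0,0.6,0,0,12,0,0,0,0.6,0,0,16,0,0,0,0.6,0,0,17,0,0,0,0.6,0,0,17,0,0,0,0.6]

```text
t: 39.67
tool_pos: [0.5769, 0.0409, 0.0628]
eef_rot: [0.002, 0.742, 0.67, 0.002]
force: [2.6, -1.0, 5.7]
grip_width: 0.0425
```

```bash
python3 go.py s -45 -150 130 84.1
```

```text
mm [-279.72  -95.61  -67.83] deg [ 0.27 -0.04  0.02] t 39.675 F [ 2.56 -1.02  5.74] w 0.04254597457550182 pos [0.58 0.04 0.06] stand [ 50.82 129.8   62.83]
```

>>> servo_tool:
  deltas: [0,0,0,0,0,0,0.2,0,-0.5,0,0,0,0,-0.2,0,-0.5,0,0,0,0,-0.4,0,-0.5,-40,0,0,0,-0.4,0,-0.5,-90,0,0,0,-0.4,-300,-96,-90,0,0,0,0,-300,-96,-90,0,0,0,0.5,-300,-96,-90,0,0,0,1,-300,-96,-90,0,0,0,1,-300,-96,-90,0,0,0,1,-300,-96,-90,0,0,0,1,-300,-96,-90,0,0,0,1]

```text
t: 41.18
tool_pos: [0.4489, -0.2475, 0.1504]
eef_rot: [-0.001, 0.743, 0.67, 0.0]
force: [0.2, 0.7, -0.2]
grip_width: 0.0006
```

```bash
python3 go.py s -45 -170 73 84.1;  python3 - <<'E'
from h import *
t,s=grab("top"),grab("side")
for d in(t,s):
    for y in(-.065,0,.065,.13):
        c=proj(d,S2W(.05,y,.0606))[0]; u,v=c.round().astype(int); h=hsv(d).astype(int)[v-12:v+13,u-12:u+13]
        m=(h[...,2]>110)&(h[...,1]<150)&(np.abs(h[...,0]-13)<9)&(h[...,1]>45)
        q=max(blobs(m,5),key=lambda b:b[0],default=None); print(c,"egg blob",None if q is None else (q[0],q[1]+[u-12,v-12]))
cv2.imwrite("pics/s10.png",cv2.resize(s["bgr"][150:270,250:390],None,fx=5,fy=5,interpolation=2))
h=hsv(s); print(blobs((h[...,0]>3)&(h[...,0]<16)&(h[...,1]>200)&(h[...,2]>150)))
E
```

```text
mm [ 0.15  1.91 77.41] deg [-0.04 -0.06 -0.03] t 41.175 F [ 0.16  0.71 -0.21] w 0.0005748100278698416 pos [ 0.45 -0.25  0.15] stand [ -46.86 -170.23  150.41]
[342.41873527 191.41225364] egg blob (np.int32(171), array([342.2, 191.9]))
[321.22600423 189.7004526 ] egg blob (np.int32(119), array([321.4, 190.3]))
[300.0524927  187.99338007] egg blob (np.int32(164), array([300.3, 188.6]))
[278.91941072 186.29273689] egg blob (np.int32(90), array([278.9, 186.8]))
[319.44744242 188.2507891 ] egg blob (np.int32(319), array([318.1, 189.5]))
[305.83315576 200.51257776] egg blob (np.int32(345), array([305.7, 200. ]))
[291.24174644 213.65804191] egg blob (np.int32(345), array([291.4, 214. ]))
[275.58672209 227.76591686] egg blob (np.int32(312), array([276. , 226.3]))
[(np.int32(63), array([363.1, 185.4]))]
```

View pics/s10.png

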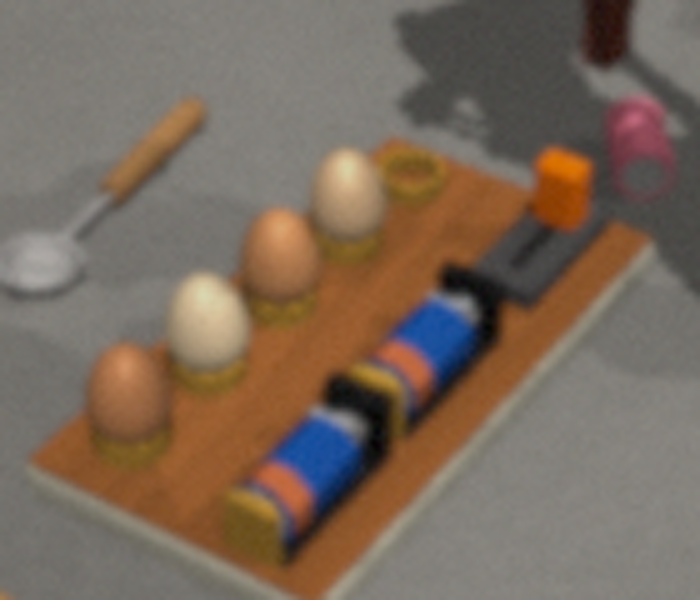

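All four eggs stand upright in cups 1–4, both cells are under their lips, and the switch is still off at crop (562,190). I'll go down on its right and push left.

>>> servo_tool:
  deltas: [0,2,40,0,0,0,1,0,2,77,0,0,0,1,0,2,77,0,0,0,1,0,2,77,0,0,0,1,8,2,77,0,0,0,1,14,2,77,0,0,0,1,20,2,77,0,0,0,1,26,2,77,0,0,0,1,32,2,77,0,0,0,1,38,2,77,0,0,0,1,44,2,77,0,0,0,1,48,2,77,0,0,0,1]

```text
t: 42.78
tool_pos: [0.456, -0.1998, 0.0739]
eef_rot: [-0.0, 0.742, 0.67, -0.0]
force: [-0.4, -2.1, 1.9]
grip_width: 0.0005
```

>>> servo_tool:
  deltas: [3,0,0,0,0,0,1,6,0,0,0,0,0,1,7,0,0,0,0,0,1,7,0,0,0,0,0,1]

```text
t: 43.28
tool_pos: [0.4566, -0.1939, 0.0739]
eef_rot: [0.0, 0.743, 0.67, -0.001]
force: [-0.1, -5.3, 0.1]
grip_width: 0.0006
```

```bash
python3 go.py s -45 -112 73 84.1;python3 - <<'E'
from h import *
s=grab("side"); h=hsv(s); print(blobs((h[...,0]>3)&(h[...,0]<16)&(h[...,1]>200)&(h[...,2]>150)))
for q in(.095,.1,.105,.135): print(q,proj(s,S2W(-.045,-q,.0713))[0])
E
```

```text
mm [ 4.12 -0.3   0.91] deg [0.   0.08 0.01] t 43.275 F [-0.06 -5.26  0.12] w 0.0005634154437620025 pos [ 0.46 -0.19  0.07] stand [ -44.7  -116.12   73.91]
[(np.int32(56), array([354.6, 190.5]))]
0.095 [355.053257   191.45228182]
0.1 [355.9886701  190.51462911]
0.105 [356.91894231 189.58206475]
0.135 [362.3946377  184.09156409]
```

>>> servo_tool:
  deltas: [3,0,0,0,0,0,1,3,0,0,0,0,0,1,3,0,0,0,0,0,1]

```text
t: 43.7
tool_pos: [0.4566, -0.1935, 0.074]
eef_rot: [0.002, 0.743, 0.669, -0.002]
force: [-0.1, -14.6, -1.6]
grip_width: 0.0003
```

>>> servo_tool:
  deltas: [-20,0,0,0,0,0,1,-30,0,0,0,0,0,1,-30,0,-60,0,0,0,1,-30,0,-100,0,0,0,1,-100,0,-100,0,0,0,1,-130,0,-100,0,0,0,1,-130,0,-100,0,0,0,1]

```text
t: 44.58
tool_pos: [0.4429, -0.3213, 0.1731]
eef_rot: [-0.001, 0.743, 0.669, 0.0]
force: [-0.0, -0.5, -0.9]
grip_width: 0.0008
```

```bash
python3 - <<'E'
from h import *
t,s=grab("top"),grab("side")
h=hsv(s); print(blobs((h[...,0]>3)&(h[...,0]<16)&(h[...,1]>200)&(h[...,2]>150)))
h=hsv(t); c=blobs((h[...,0]>3)&(h[...,0]<16)&(h[...,1]>200)&(h[...,2]>150)); print([(a,q,W2S(plane(t,q,.0795))) for a,q in c]); print("start",W2S(plane(t,(363.3,223.7),.0795)))
cv2.imwrite("pics/s11.png",cv2.resize(s["bgr"][150:270,230:390],None,fx=4.8,fy=4.8,interpolation=2))
E
```

```text
[(np.int32(76), array([355., 193.]))]
[]
start [-0.04444913 -0.13437978  0.0795    ]
```

View pics/s11.png

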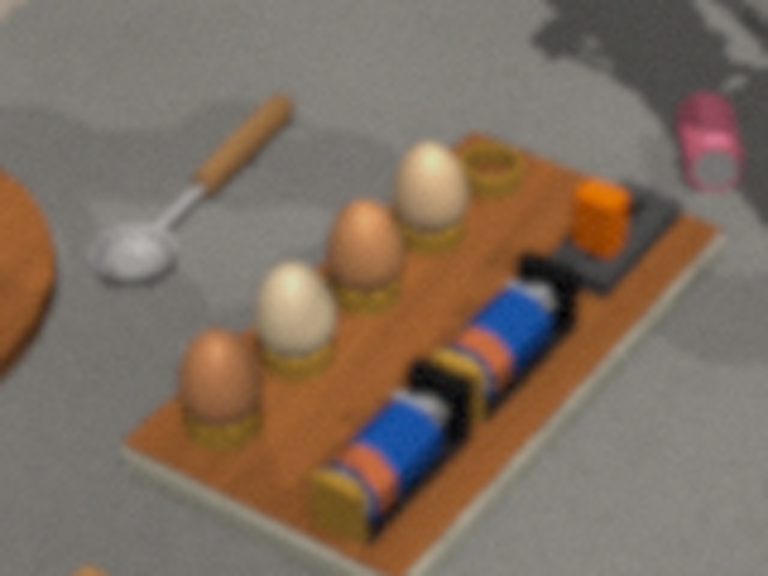

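The switch is against its left end stop: 14.6 N moved it no further, and it shows at crop (600,218). The eggs and cells are unchanged and the robot is clear, so I'm handing in.

```bash
python3 -c "
from rig import robot
print(robot.close_job())"
```

```text
the job is handed in; nothing more can be done
None
```

The egg stand is ready and handed in at about 45 s of the 210 s allowed; handing in returns no verdict.

**What I did:** I pressed both blue cells against their springs, stud to the left, and lowered them under the lips. The tray held four eggs, and they now stand big end down in cups 1–4. Only then did I push the switch left to its end stop.

**What the last checks showed:**
- **Eggs:** before the switch was pushed, their image centres were within about 2 px of the expected positions in both cameras. The final side picture shows all four upright.
- **Cells:** the final side picture shows both flush under the brass lips. I judged this by eye, because my automatic cell fit in the bays was spoiled by the wood colour and I ignored it.
- **Switch:** it did not move further under 14.6 N, so it is at its stop. The last top-view colour check did not find it, so this rests on the side view and the force.
- **Robot and bystanders:** the arm was clear of everything at the end. The robot never went near the mug, jars or spoon; I did not measure their positions again.

**What disagreed:** the spring plate edge seen from above was about 5 mm off the bay middle that I got from the brass plate. Contact force settled it for the left bay (122.5 mm). In the right bay, contact came about 2 mm later than predicted, so I pressed by force there.

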